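# Ready the paste dispenser: bowl under the nozzle, push rod down to the cartridge

### The job

A fresh cartridge of chilli paste has been put in the push dispenser on the cart. First move the aluminium bowl under the dispenser's nozzle, roughly centred, then pump the lever, one notch a stroke, until the disc of the push rod rests on the piston in the cartridge. Stop there, without a stroke too many that would squeeze out paste; work the rod only by its lever, let the lever come back up, and leave everything else on the shelf where it is.

Things in the scene. Friction and masses are not known exactly. Their poses are not given: they have to be found in the camera images.
- dispenser: push dispenser, fixed on the shelf (heights here are above the shelf). Origin on the shelf, below the common axis of push rod, cartridge and nozzle. Its lever points to its own -y, its steel upright stands on its +y side; the bay under the nozzle is open towards its -x side (the robot's side). Clear cartridge in its holder: 62 mm diameter, from 98 to 206 mm high
- upright (a point): top of the dispenser's square steel upright: 29 mm wide with its cap (36 by 50 mm at the clamps, 92 to 128 and 248 to 284 mm high), 352 mm high, standing on the shelf 123 mm from the rod axis
- head (a point): on the rod axis at the top of the dispenser's head, 306 mm high: side plates and brake collar, 244 to 306 mm high, 45 mm wide along the dispenser's x, reaching from the upright to 13 mm past the axis. The rod rises above it to as much as 410 mm high
- nozzle (a point): mouth of the white nozzle, on the axis, 82 mm above the shelf
- rod: push rod: upright notched bar with a steel disc (45 mm diameter, 5 mm thick) at its foot; origin at the centre of the disc's underside. A brake collar (about 20 N) holds it where it stands. A full lever stroke (down and up) drives it one 10 mm notch down, the first stroke 2 to 16 mm; a stroke under 0.32 rad may catch no new notch. It starts 28 to 68 mm above the piston
- piston_top (a point): centre of the upper face of the black rubber piston (49 mm diameter) seen through the wall of the clear cartridge, on the same axis below the disc; the paste under it gives way when it is pushed with about 8 N, and it does not come back
- lever (a joint): lever angle in rad: 0 up at rest (pointing 0.21 rad above level), 0.42 fully down at its stop; a spring brings it back up when let go. Its pin lies 38 mm to the dispenser's +y side of the rod axis, 262 mm above the shelf, and runs along the dispenser's x
- lever_pad (a point): centre of the top of the black thumb pad (44 by 44 mm, 10 mm thick) at the lever's end, 173 mm from the pin, 135 mm from the rod axis; at rest about 305 mm above the shelf, 233 mm at the stop (72 mm lower); pushing it down takes about 9 N, up to 14 N once the disc bears on the piston
- bowl: loose aluminium bowl, open, 140 mm across the rim (145 mm with the rolled edge), 55 mm high, 102 mm across the foot, wall 3 mm, 0.16 kg; origin at the centre of its underside. Starts on the shelf to the left or the right of the dispenser, in front of it
- mortar: stone mortar, round, 136 mm across, 105 mm high, about 2.6 kg, loose; origin at the centre of its underside. It stands on the side where the bowl does not
- jar: closed glass jar with a steel lid, 60 mm diameter, 83 mm high, loose; origin at the centre of its underside. Stands beside the bay, below the lever's end
- bottle: brown sauce bottle, 62 mm diameter, 210 mm high, loose; origin at the centre of its underside; back left
- tin: tin, 66 mm diameter, 74 mm high, loose; origin at the centre of its underside; behind the bay under the nozzle
- board: yellow cutting board, 160 by 230 by 14 mm, fixed, back right; origin at the centre of its underside, long side along its y
- pestle: wooden pestle, 190 mm long, 42 mm thick, lying on the board along its own y; origin under its middle, loose

How it is judged:
By the outcome, as a careful person would: the job done as asked, in the order asked, and still so for the second after the job is handed in, with the robot touching nothing.
It also fails if it takes over 72 s, if anything falls off the work surface, if the arm or the gripper's body presses on something with over 40 N, if the wrist force passes 120 N, or if a joint passes its speed limit or range.

### The arm

A 6-joint arm with a two-finger parallel gripper is mounted at the origin on the work surface. World frame = base frame: x ahead of the robot, y to its left, z up, the work surface at z = 0. Lengths are in mm, angles in rad, forces in N, time in s.
With the tool pointing down it reaches from about 300 to 875 mm from the base axis. Payload 4.2 kg.
Tool frame: the origin (TCP) lies on the centre line of the jaws, within the pads' length; the fingertips stand 17 mm ahead of it and the grasp point (between the pads) lies 2 mm behind it (tcp_to_tips is the distance from the TCP to the fingertips, in mm); z points along the fingers, y is the direction in which the jaws open and shut (so a half turn about z gives the same grasp; the last joint's range is limited). The gripper opens to 85 mm and grips with 20 to 120 N. Pads are 22 mm wide; open, the fingers measure 114 mm over their backs; the gripper's body (76 mm by 85 mm) begins 54 mm behind the grasp point. The pads swing forward as they close: fully open they stand 13 mm farther back than shut.
Start: joints at [-0.02, 0.32, 1.565, -0, 1.257, -0.02], TCP at [575.013, 0.001, 248.338] pointing down, gripper open.
Joint ranges: [-3.11, 3.11], [-0.84, 2.01], [0.21, 2.61], [-1.34, 4.49], [0.05, 2.63], [-2.56, 2.56]. Speed limits (rad/s): [2.57, 2.57, 3.14, 3.14, 3.14, 3.14].

### API

Orientations are given as a rotation vector (axis times angle).
In Python, from cell import sense, camera, finish_job, tcp_to_tips gives the robot as it stands.
- The arm moves only by the tool drive_tool, never from a script. Its argument "deltas" is a list of rows, each an object of numbers: "x", "y", "z": the shift along the tool's x, y, z in units of 0.25 m (1.0 is 0.25 m); "ax", "ay", "az": the turn, a rotation vector about the tool's x, y, z in units of pi rad (1.0 is pi rad). A call has 1 to 8 rows; each row is the pose to reach, as a shift and turn from the pose commanded when the call began, along the tool's axes at that moment, turning the shorter way round; what a row does not reach only later rows make up. A row lasts 1/8 s, in which the tool goes at most 62.5 mm and 10.7 degrees, less where a joint would pass 70% of its speed; a pose out of reach is approached as far as the arm can. A call with a number of a shift or a turn outside -1 to 1 is refused whole. A call with a gripper value outside its range is refused whole. "hand" is the gripper command: -1 is shut, 1 is fully open, values between are in proportion, set as the call begins (left out, the last holds). The fingers move at their own pace and stop on an object; the grip force is fixed at half the most. Time passes only in rows, so rows that repeat a pose let the fingers close. It gives the time, the measured TCP pose, the force and the opening at its end, in the units of the state.
- sense(): the state, without advancing time (a new reading comes with each control period).
- camera(name): name is "scene" or "side" or "wrist"; returns a dict with "pixels" (420x560x3 uint8, blue, green, red), "z_map" (420x560 float32, mm along the optical axis (not along the pixel's ray), 0 where there is no reading), "fx", "fy", "cx", "cy" (pixels), "origin" and "orientation" of the camera in the world. Camera axes: x right, y up, looking along -z (the intrinsics and any distortion apply to the point x, -y, -z); pixel columns grow to the right and rows downward; lengths in mm; the calibration is good to about 2 mm. The wrist camera is an equidistant fisheye: a pixel r from the principal point sees the ray r / f radians off the axis. A picture is of the moment at which its call begins.
- finish_job(): hands the job in, once; it reports no verdict.
The state is a dict: "t": time; "joints": joint angles; "joint_vel": joint speeds; "joint_torque": joint torques, N m; "tcp_pos": TCP position; "tool_rot": TCP orientation; "ft_force": force on the tool from outside, world axes, zero at the start; "moment": the same for the moment, N m; "finger_gap": opening from 0.0 (shut) to 1.0 (fully open).
Only numpy, scipy, OpenCV 4.12 (cv2) and the standard library are available. Lean on these libraries where they do the work, as an engineer would, in place of code of your own. Each camera call takes 0.05 s, during which the arm holds its last target. There are 200 camera calls.

## Working session

There is one attempt and no reset: what is moved stays moved. The work goes in short steps, Python scripts to look and compute and a tool call to move; the robot and the scene stay as the last step left them, time stands still between calls to the robot, and variables do not carry over. Pictures are saved under pics/ and viewed, about 8 in all and at most 12, crops included, and the job is handed in when it is done.

Besides the shell and the picture viewer there is one more tool, called after "Emit:" by a JSON object that holds its "name" and its "arguments". drive_tool: Moves the arm, as the interface text tells. Shifts and turns lie within -1 to 1; 1 stands for 0.25 m of shift or pi rad of turn. Its arguments: {"type":"object","properties":{"deltas":{"type":"array","items":{"type":"object","properties":{"x":{"type":"number"},"y":{"type":"number"},"z":{"type":"number"},"ax":{"type":"number"},"ay":{"type":"number"},"az":{"type":"number"}}}},"hand":{"type":"number"}},"required":["deltas"]}

```bash
ls; mkdir -p pics
cat > h.py <<'E'
import numpy as np, cv2
from scipy.spatial.transform import Rotation as R
from cell import sense, camera, finish_job, tcp_to_tips
def world(c):
    "world points of every pixel from depth (pinhole)"
    z=c["z_map"]; v,u=np.mgrid[:z.shape[0],:z.shape[1]]
    p=np.stack([(u-c["cx"])/c["fx"]*z,-(v-c["cy"])/c["fy"]*z,-z],-1)
    return p@rot(c).T+np.array(c["origin"])
def rot(c):
    o=np.array(c["orientation"])
    return R.from_rotvec(o).as_matrix() if o.shape==(3,) else o
def ray(c,u,v):
    d=np.array([(u-c["cx"])/c["fx"],-(v-c["cy"])/c["fy"],-1]); return np.array(c["origin"]),rot(c)@d
def proj(c,p):
    q=(np.array(p)-c["origin"])@rot(c); return c["cx"]+c["fx"]*q[0]/-q[2], c["cy"]-c["fy"]*q[1]/-q[2]
def onz(c,u,v,h):
    o,d=ray(c,u,v); return o+d*(h-o[2])/d[2]
E
python3 - <<'E'
from h import *
import pickle
print(sense())
cs={n:camera(n) for n in("scene","side")}
pickle.dump(cs,open("c0.pkl","wb"))
for n,c in cs.items():
    cv2.imwrite(f"pics/{n}0.png",c["pixels"]); print(n,{k:v for k,v in c.items() if k not in("pixels","z_map")},(c["z_map"]==0).mean())
E
```

```text
pics
{'t': 0.0, 'joints': array([-2.00037582e-02,  3.20286691e-01,  1.56571538e+00, -2.96057570e-06,
        1.25738297e+00, -2.00029384e-02]), 'joint_vel': array([-0.0002824 ,  0.00050342, -0.0009089 ,  0.00042206,  0.00198679,
       -0.0016252 ]), 'joint_torque': array([ 7.05825660e-04, -4.15526962e+01, -2.34157133e+01, -1.88356019e-06,
        8.09230405e-03,  1.54784908e-05]), 'tcp_pos': array([5.74539769e+02, 6.96470637e-03, 2.47471108e+02]), 'tool_rot': array([-2.22052837e+00, -2.22052858e+00,  1.95301372e-03]), 'ft_force': array([ 0.41127497, -0.10130142,  0.78917982]), 'moment': array([-0.0518946 , -0.01809691,  0.05174394]), 'finger_gap': 0.999434137504422}
scene {'fx': 514.2024372896808, 'fy': 514.2024372896808, 'cx': 279.52253102618266, 'cy': 216.17668930141664, 'origin': array([1583.06132647,  356.62198985,  857.24628919]), 'orientation': array([0.69583481, 0.96246538, 1.74625897])} 0.015076530612244898
side {'fx': 510.5056132444058, 'fy': 510.5056132444058, 'cx': 275.8345489811736, 'cy': 210.37402189890744, 'origin': array([1357.06427079,  841.22007573, 1078.24176649]), 'orientation': array([0.43331846, 1.10741761, 2.20100564])} 0.006726190476190476
```

View pics/scene0.png

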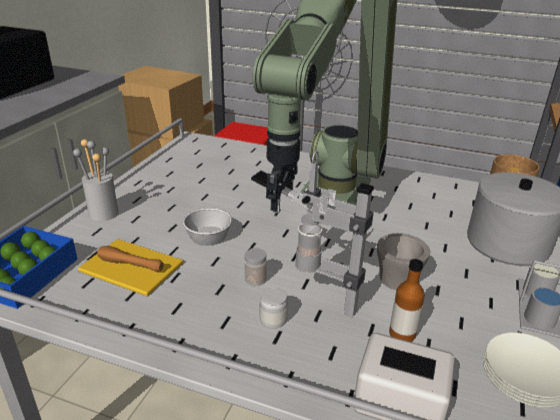

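View pics/side0.png

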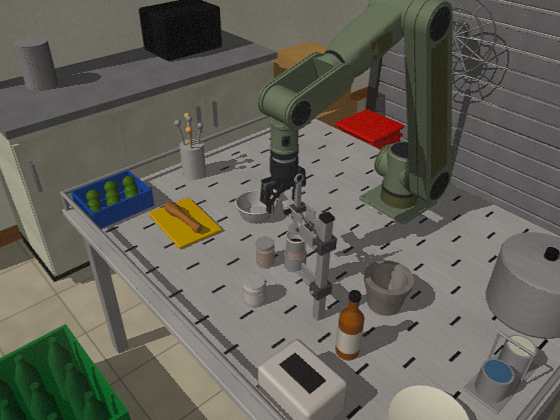

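Both views show the bowl on the robot's right (scene 208,228), the mortar on the left (403,262), the upright top at (366,188) and the cartridge at (309,245). Next I'll measure these from depth.

Run:
```python
from h import *
import pickle
cs=pickle.load(open("c0.pkl","rb"))
P=[]
for n,c in cs.items():
    w=world(c); m=(c["z_map"]>0)
    q=w[m]; P.append(np.c_[q,c["pixels"][m]])
    k=lambda u,v:np.round(np.median(w[v-1:v+2,u-1:u+2].reshape(-1,3),0))
    pts={"scene":dict(upr=(366,188),bowl=(208,228),jar=(256,255),tin=(272,296),mortar=(403,243),cart=(309,240),bott=(416,266),floor=(230,300)),
     "side":dict(upr=(327,217),bowl=(258,205),jar=(264,242),tin=(254,284),mortar=(388,270),bott=(354,295),floor=(200,280))}[n]
    for a,(u,v) in pts.items(): print(n,a,k(u,v))
P=np.vstack(P); np.save("P.npy",P)
# top-down height map 2mm/px: x 350..950 , y -350..350
def tile(P,x0,x1,y0,y1,zmax,s=1.0):
    m=(P[:,0]>x0)&(P[:,0]<x1)&(P[:,1]>y0)&(P[:,1]<y1)&(P[:,2]<zmax)&(P[:,2]>4)
    H=np.zeros((int((x1-x0)*s),int((y1-y0)*s)),np.float32)
    i=((P[m,0]-x0)*s).astype(int);j=((P[m,1]-y0)*s).astype(int)
    np.maximum.at(H,(i,j),P[m,2]); return H
H=tile(P,400,960,-330,330,430)
im=cv2.applyColorMap(np.clip(H/420*255,0,255).astype(np.uint8),cv2.COLORMAP_JET); im[H==0]=0
im=np.ascontiguousarray(im[::-1,::-1])
for x in range(400,960,100): cv2.putText(im,str(x),(0,560-(x-400)),0,.4,(255,255,255)); cv2.line(im,(0,560-(x-400)),(8,560-(x-400)),(255,255,255))
for y in range(-300,301,100): cv2.putText(im,str(y),(330-y,555),0,.4,(255,255,255))
cv2.imwrite("pics/top.png",im)
```

```text
scene upr [628. 204. 351.]
scene bowl [ 416. -296.    2.]
scene jar [590. -61.  82.]
scene tin [717.  32.  74.]
scene mortar [395. 283.  85.]
scene cart [626.  87. 189.]
scene bott [662. 334. 209.]
scene floor [687. -92.  -0.]
side upr [624. 208. 353.]
side bowl [ 411. -306.    9.]
side jar [589. -65.  86.]
side tin [720.  47.  75.]
side mortar [403. 261.  86.]
side bott [652. 336. 212.]
side floor [ 784. -132.    3.]
```

View pics/top.png

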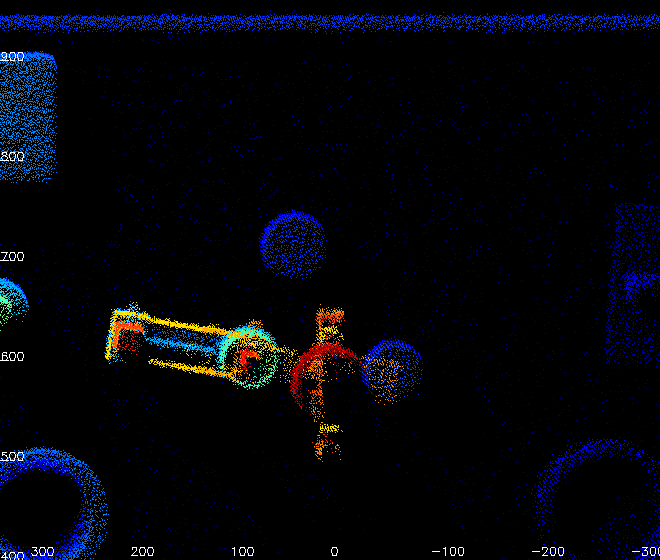

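```bash
cat > fit.py <<'E'
from h import *
from scipy.optimize import least_squares
P=np.load("P.npy")
def sel(x,y,r,z0,z1):
    return P[(np.hypot(P[:,0]-x,P[:,1]-y)<r)&(P[:,2]>z0)&(P[:,2]<z1)]
def circ(x,y,r,z0,z1,R_):
    q=sel(x,y,r,z0,z1); s=least_squares(lambda p:np.hypot(q[:,0]-p[0],q[:,1]-p[1])-R_,[x,y],loss="soft_l1",f_scale=2)
    return np.round(s.x,1),len(q),round(float(np.median(np.abs(s.fun))),1)
if __name__=="__main__":
    print("bowl",circ(450,-270,95,45,60,71))
    print("mortar",circ(440,290,95,95,110,60))
    for n,x,y,z in(("jar",586,-57,83),("tin",715,38,74)):
        q=sel(x,y,45,z-5,z+6)
        print(n,cv2.minEnclosingCircle(q[:,:2].astype(np.float32)),np.median(q[:,:2],0),len(q))
    q=sel(625,205,40,346,358);print("upr",np.median(q[:,:3],0),q[:,:3].min(0),q[:,:3].max(0),len(q))
    print("cart",circ(600,87,50,150,200,31))
    q=sel(598,87,20,310,420);print("rod",np.median(q[:,:3],0),np.percentile(q[:,:3],[5,95],axis=0),len(q))
    q=sel(575,-55,45,270,330);print("pad",np.median(q[:,:3],0),np.percentile(q[:,:3],[3,97],axis=0),len(q))
    print(np.median(q[:,3:],0))
E
python3 fit.py
```

```text
bowl (array([ 449.9, -273.8]), 574, 3.4)
mortar (array([447.8, 290.6]), 1487, 4.4)
jar ((588.7743530273438, -61.604530334472656), 30.64114761352539) [590.50991467 -62.27671676] 421
tin ((711.9983520507812, 35.86608123779297), 33.93522262573242) [714.81688447  36.09769129] 646
upr [625.86307184 203.92318848 351.22960504] [605.65104189 185.93466846 346.07283918] [639.26427828 218.73121656 356.66937692] 231
cart (array([597.2,  79.8]), 925, 2.6)
rod [604.72338871  83.51011637 351.41896775] [[593.68689379  73.96671244 314.32484376]
 [610.9150249   88.56276947 398.11516733]] 432
pad [589.31555199 -53.77967499 305.04474273] [[559.77281737 -68.44081943 295.43472501]
 [602.83442707 -21.72076528 311.3710098 ]] 227
[28. 28. 28.]
```

```bash
cat >> h.py <<'E'
def tool(head,tilt,extra=0):
    "tool axes: jaws in the vertical plane of heading, tool z leaning forward by tilt"
    h=np.array([np.cos(head),np.sin(head),0]); up=np.array([0,0,1.])
    y=np.cos(tilt)*h+np.sin(tilt)*up; z=np.sin(tilt)*h-np.cos(tilt)*up
    return R.from_matrix(np.c_[np.cross(y,z),y,z])
def plan(targets):
    "targets: list of (xyz TCP, Rotation) -> rows from the present pose"
    s=sense(); r0=R.from_rotvec(s["tool_rot"])
    print("now",s["t"].__round__(2),np.round(s["tcp_pos"],1),"f",np.round(s["ft_force"],1),"gap",round(float(s["finger_gap"]),2))
    for p,r in targets:
        d=r0.inv().apply(np.array(p)-s["tcp_pos"])/250; a=(r0.inv()*r).as_rotvec()/np.pi
        print("d",np.round(d,3),"a",np.round(a,3))
def bowl_tcp(cx,cy,head,tilt,zg,lift=0):
    "TCP to grip the near rim of a bowl centred at cx,cy, grasp point at height zg"
    h=np.array([np.cos(head),np.sin(head),0]); r=51+19*zg/55-1.6
    g=np.array([cx,cy,zg])-r*h; z=tool(head,tilt).as_matrix()[:,2]
    return g+z*(2-lift)
E
python3 - <<'E'
from h import *
T=tool(-.204,.35); a=bowl_tcp(450,-274,-.204,.35,43,120); b=bowl_tcp(450,-274,-.204,.35,43)
s=sense(); up=s["tcp_pos"]+[0,0,125]
print(a,b); plan([(up,R.from_rotvec(s["tool_rot"])),(a,T),(b,T)])
E
```

```text
[ 347.45490783 -252.78569667  153.84598012] [ 387.74940781 -261.12173428   41.12125457]
now 0.1 [574.6   0.  247.6] f [-0.7 -0.  -0.2] gap 1.0
d [ 0.    -0.001 -0.5  ] a [0. 0. 0.]
d [-1.011 -0.908  0.376] a [-0.112 -0.011  0.064]
d [-1.045 -0.746  0.827] a [-0.112 -0.011  0.064]
```

Emit:
{"name": "drive_tool", "arguments": {"deltas": [{"z":-0.25},{"z":-0.5},{"z":-0.5},{"z":-0.5}], "hand": 0}}

```text
$.deltas[0]: bad value
```

Emit:
{"name": "drive_tool", "arguments": {"deltas": [{"x":0,"y":0,"z":-0.25,"ax":0,"ay":0,"az":0},{"x":0,"y":0,"z":-0.5,"ax":0,"ay":0,"az":0},{"x":0,"y":0,"z":-0.5,"ax":0,"ay":0,"az":0},{"x":0,"y":0,"z":-0.5,"ax":0,"ay":0,"az":0}], "hand": 0.0}}

```text
t: 0.6
tcp_pos: [574.6, 0.0, 372.5]
tool_rot: [-2.221, -2.221, 0.001]
ft_force: [-0.5, -1.5, 0.7]
finger_gap: 0.501
```

Emit:
{"name": "drive_tool", "arguments": {"deltas": [{"x":-0.12,"y":-0.11,"z":0,"ax":-0.014,"ay":-0.001,"az":0.008},{"x":-0.25,"y":-0.23,"z":0,"ax":-0.028,"ay":-0.003,"az":0.016},{"x":-0.4,"y":-0.36,"z":0,"ax":-0.045,"ay":-0.004,"az":0.026},{"x":-0.55,"y":-0.5,"z":0.1,"ax":-0.062,"ay":-0.006,"az":0.036},{"x":-0.7,"y":-0.63,"z":0.2,"ax":-0.078,"ay":-0.008,"az":0.045},{"x":-0.85,"y":-0.76,"z":0.32,"ax":-0.095,"ay":-0.009,"az":0.055},{"x":-1.0,"y":-0.91,"z":0.45,"ax":-0.112,"ay":-0.011,"az":0.064},{"x":-1.0,"y":-0.91,"z":0.6,"ax":-0.112,"ay":-0.011,"az":0.064}]}}

```text
t: 1.6
tcp_pos: [343.2, -251.7, 220.5]
tool_rot: [2.22, 1.792, 0.32]
ft_force: [1.1, 0.2, -0.2]
finger_gap: 0.504
```

Run:
```python
from h import *
T=tool(-.204,.35); a=bowl_tcp(450,-274,-.204,.35,43,60); b=bowl_tcp(450,-274,-.204,.35,43)
plan([(a,T),(b,T)])
import pickle
cs={n:camera(n) for n in("scene","side")}; pickle.dump(cs,open("c1.pkl","wb"))
P=[]
for n,c in cs.items():
    m=c["z_map"]>0; P.append(np.c_[world(c)[m],c["pixels"][m]])
np.save("P.npy",np.vstack(P))
c=camera("wrist"); cv2.imwrite("pics/w1.png",c["pixels"])
import subprocess; print(subprocess.run(["python3","fit.py"],capture_output=True,text=True).stdout)
```

```text
now 1.6 [ 343.2 -251.7  220.5] f [ 1.1  0.2 -0.2] gap 0.5
d [-0.001 -0.075  0.496] a [ 0.     0.    -0.003]
d [-0.001 -0.075  0.736] a [ 0.     0.    -0.003]
bowl (array([ 450.6, -274.5]), 644, 3.5)
mortar (array([448. , 290.9]), 1491, 4.4)
jar ((587.5111083984375, -63.56333923339844), 31.535354614257812) [589.69079825 -62.84100335] 419
tin ((712.588623046875, 35.274330139160156), 33.26954650878906) [714.65188746  36.38490676] 646
upr [626.44161866 203.47568382 351.37068298] [606.35460804 184.78197122 346.03104509] [639.90025014 217.83131984 357.94026232] 232
cart (array([597.2,  79.6]), 918, 2.3)
rod [604.53812512  83.44725092 350.68892864] [[593.18033982  74.00766489 313.44651698]
 [610.78291735  88.66453817 397.6014018 ]] 437
pad [584.57945392 -41.72530767 303.12729943] [[559.53017813 -66.51018529 292.63563456]
 [602.10670339 -15.14656153 310.66075465]] 512
[31. 33. 33.]
```

View pics/w1.png

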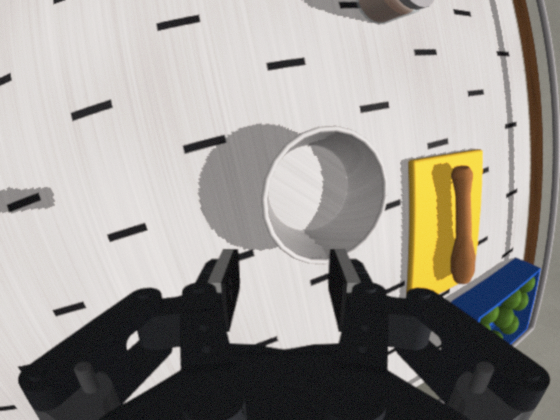

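The wrist view shows the bowl (rim 265–385, 128–262) with its near rim (265,195) running between the open jaws, matching the fit (450,-274). I'll go down and grip.

Emit:
{"name": "drive_tool", "arguments": {"deltas": [{"x":0,"y":-0.075,"z":0.2,"ax":0,"ay":0,"az":-0.003},{"x":0,"y":-0.075,"z":0.4,"ax":0,"ay":0,"az":-0.003},{"x":0,"y":-0.075,"z":0.5,"ax":0,"ay":0,"az":-0.003},{"x":0,"y":-0.075,"z":0.58,"ax":0,"ay":0,"az":-0.003},{"x":0,"y":-0.075,"z":0.66,"ax":0,"ay":0,"az":-0.003},{"x":0,"y":-0.075,"z":0.735,"ax":0,"ay":0,"az":-0.003},{"x":0,"y":-0.075,"z":0.735,"ax":0,"ay":0,"az":-0.003}]}}

```text
t: 2.62
tcp_pos: [394.2, -258.4, 44.2]
tool_rot: [2.199, 1.814, 0.322]
ft_force: [-0.4, 0.4, -0.7]
finger_gap: 0.497
```

Emit:
{"name": "drive_tool", "arguments": {"deltas": [{"x":0,"y":0,"z":0,"ax":0,"ay":0,"az":0},{"x":0,"y":0,"z":0,"ax":0,"ay":0,"az":0},{"x":0,"y":0,"z":0,"ax":0,"ay":0,"az":0},{"x":0,"y":0,"z":0,"ax":0,"ay":0,"az":0},{"x":0,"y":0,"z":0,"ax":0,"ay":0,"az":0},{"x":0,"y":0,"z":0,"ax":0,"ay":0,"az":0}], "hand": -1.0}}

```text
t: 3.38
tcp_pos: [392.5, -259.1, 44.4]
tool_rot: [2.201, 1.811, 0.321]
ft_force: [-0.6, -0.1, -2.5]
finger_gap: 0.021
```

Run:
```python
from h import *
import subprocess
s=sense(); print(s["tcp_pos"],s["ft_force"],s["finger_gap"])
P=[]
for n in("scene","side"):
    c=camera(n); m=c["z_map"]>0; P.append(np.c_[world(c)[m],c["pixels"][m]])
np.save("P.npy",np.vstack(P))
import fit; print(fit.circ(450,-274,90,45,60,71))
# axis refinement: upright top square centre, rod
ax=np.array([598.5,82]); h=-.204
T=tool(h,.35); g=bowl_tcp(598.5,82,h,.35,43); pre=g-120*np.array([np.cos(h),np.sin(h),0])
print(g,pre); plan([(s["tcp_pos"]+[0,0,14],T),(pre+[0,0,14],T),(g+[0,0,14],T),(g,T)])
```

```text
[ 392.4925478  -259.05097216   44.40374474] [-0.57231975 -0.09683066 -2.49198507] 0.020565386122319132
(array([ 458.2, -271.8]), 689, 5.8)
[536.24940781  94.87826572  41.12125457] [418.73772035 119.1888254   41.12125457]
now 3.48 [ 392.5 -259.    44.4] f [-0.4  0.6 -1.5] gap 0.02
d [-0.     0.019 -0.053] a [ 0.001 -0.001  0.003]
d [ 1.505 -0.162 -0.108] a [ 0.001 -0.001  0.003]
d [1.5   0.289 0.058] a [ 0.001 -0.001  0.003]
d [1.5  0.27 0.11] a [ 0.001 -0.001  0.003]
```

Emit:
{"name": "drive_tool", "arguments": {"deltas": [{"x":0,"y":0.01,"z":-0.03,"ax":0,"ay":0,"az":0},{"x":0,"y":0.02,"z":-0.06,"ax":0,"ay":0,"az":0},{"x":0,"y":0.02,"z":-0.06,"ax":0,"ay":0,"az":0}]}}

```text
t: 3.85
tcp_pos: [392.3, -259.1, 60.6]
tool_rot: [2.2, 1.811, 0.321]
ft_force: [-0.4, -0.8, -1.7]
finger_gap: 0.02
```

Run:
```python
from h import *
h=-.204
T=tool(h,.35); s=sense()
import fit
P=[]
for n in("scene","side"):
    c=camera(n); m=c["z_map"]>0; P.append(np.c_[world(c)[m],c["pixels"][m]])
    cv2.imwrite(f"pics/{n}2.png",c["pixels"])
fit.P=np.vstack(P)
for z0,z1 in((50,57),(57,64),(64,71),(71,78)):
    q=fit.sel(455,-272,85,z0,z1); print(z0,len(q),end=" ")
print(fit.circ(455,-272,85,60,76,71))
q=fit.sel(475,-277,50,2,40); print(np.percentile(q[:,2],[5,25,50]))
z=s["tcp_pos"][2]
plan([((395,-47,z),T),((407,121,z),T)])
```

```text
50 287 57 288 64 330 71 325 (array([ 457.2, -271.5]), 748, 5.7)
[ 2.43926465  4.30668669 27.19412472]
now 3.95 [ 392.  -258.8   60. ] f [ 0.1 -0.4 -1.5] gap 0.03
d [ 0.834 -0.141 -0.056] a [ 0.001 -0.001  0.003]
d [ 1.502 -0.218 -0.086] a [ 0.001 -0.001  0.003]
```

View pics/side2.png

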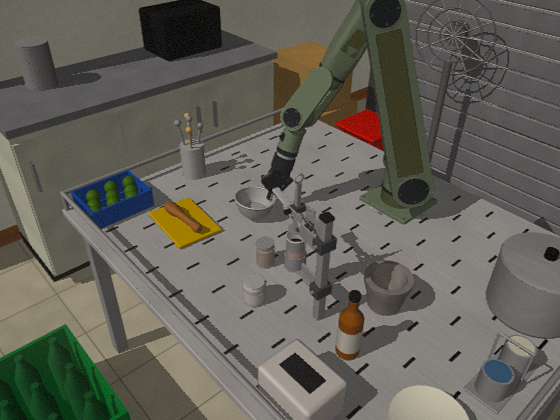

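The side view shows the bowl held in the jaws at (255,203). Carrying it over, clear of the jar.

Emit:
{"name": "drive_tool", "arguments": {"deltas": [{"x":0.06,"y":-0.01,"z":-0.004,"ax":0,"ay":0,"az":0},{"x":0.18,"y":-0.03,"z":-0.012,"ax":0,"ay":0,"az":0},{"x":0.31,"y":-0.052,"z":-0.02,"ax":0,"ay":0,"az":0},{"x":0.44,"y":-0.074,"z":-0.03,"ax":0,"ay":0,"az":0},{"x":0.57,"y":-0.096,"z":-0.038,"ax":0,"ay":0,"az":0},{"x":0.69,"y":-0.117,"z":-0.046,"ax":0,"ay":0,"az":0},{"x":0.79,"y":-0.134,"z":-0.053,"ax":0,"ay":0,"az":0},{"x":0.834,"y":-0.141,"z":-0.056,"ax":0,"ay":0,"az":0}]}}

```text
t: 4.95
tcp_pos: [393.8, -45.0, 60.3]
tool_rot: [2.2, 1.815, 0.32]
ft_force: [-0.1, 0.4, -1.9]
finger_gap: 0.023
```

Emit:
{"name": "drive_tool", "arguments": {"deltas": [{"x":0.06,"y":-0.007,"z":-0.003,"ax":0,"ay":0,"az":0},{"x":0.18,"y":-0.021,"z":-0.008,"ax":0,"ay":0,"az":0},{"x":0.31,"y":-0.036,"z":-0.014,"ax":0,"ay":0,"az":0},{"x":0.44,"y":-0.05,"z":-0.02,"ax":0,"ay":0,"az":0},{"x":0.56,"y":-0.065,"z":-0.025,"ax":0,"ay":0,"az":0},{"x":0.64,"y":-0.073,"z":-0.028,"ax":0,"ay":0,"az":0},{"x":0.67,"y":-0.077,"z":-0.03,"ax":0,"ay":0,"az":0},{"x":0.67,"y":-0.077,"z":-0.03,"ax":0,"ay":0,"az":0}]}}

```text
t: 5.95
tcp_pos: [406.4, 121.5, 60.6]
tool_rot: [2.2, 1.813, 0.32]
ft_force: [0.8, -0.5, -1.6]
finger_gap: 0.024
```

Run:
```python
from h import *
import fit
h=-.204; T=tool(h,.35); s=sense(); z=s["tcp_pos"][2]
P=[]
for n in("scene","side"):
    c=camera(n); m=c["z_map"]>0; P.append(np.c_[world(c)[m],c["pixels"][m]])
    cv2.imwrite(f"pics/{n}3.png",c["pixels"])
fit.P=np.vstack(P)
print("tcp",s["tcp_pos"])
for z0,z1 in((50,57),(57,64),(64,71),(71,78),(78,85)): print(z0,len(fit.sel(473,108,85,z0,z1)),end=" ")
print(fit.circ(473,108,85,62,76,71))
g=bowl_tcp(598.5,82,h,.35,43)
plan([((g[0],g[1],z),T)])
# rod/dispenser detail
for z0,z1 in((310,330),(330,350),(350,370),(370,390),(390,420)):
    q=fit.sel(600,84,25,z0,z1); print("rod",z0,len(q),q[:,:3].mean(0).round(1) if len(q) else "", q[:,:2].min(0).round(),q[:,:2].max(0).round())
q=fit.sel(625,205,30,340,358); print("upr mid",(np.percentile(q[:,:2],2,axis=0)+np.percentile(q[:,:2],98,axis=0))/2)
q=fit.sel(600,82,45,100,200); print("cart",fit.circ(600,82,45,100,200,31), fit.circ(600,82,45,200,212,31))
```

```text
tcp [406.44076404 121.52651116  60.5570153 ]
50 154 57 183 64 188 71 203 78 141 (array([475.4, 101.1]), 394, 3.8)
now 6.05 [406.5 120.7  60.6] f [ 0.3 -1.  -1.3] gap 0.02
d [-0.001  0.497  0.183] a [ 0.001 -0.     0.003]
rod 310 110 [603.5  82.2 319.5] [586.  69.] [624. 105.]
rod 330 107 [604.   82.  340.2] [594.  71.] [611.  90.]
rod 350 93 [603.5  82.6 359.2] [595.  70.] [610.  91.]
rod 370 83 [602.3  83.5 378.9] [587.  77.] [617.  89.]
rod 390 44 [603.1  82.6 397.6] [587.  78.] [614.  87.]
upr mid [624.32925168 202.5238512 ]
cart (array([598.6,  80.6]), 1781, 2.6) (array([597.1,  80.7]), 142, 1.8)
```

View pics/side3.png

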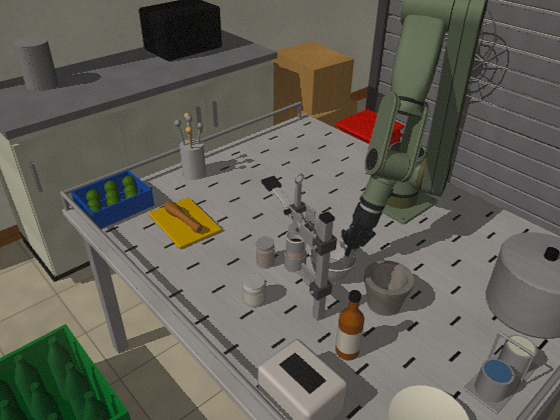

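The side view shows the bowl held at (342,262) in front of the bay, beside the upright. Now I'll check its tilt.

Run:
```python
from h import *
import fit
P=[]
for n in("scene","side"):
    c=camera(n); m=c["z_map"]>0; P.append(np.c_[world(c)[m],c["pixels"][m]])
fit.P=np.vstack(P)
c0=np.array([473,106]); h=np.array([.979,-.203]); q=fit.sel(*c0,80,8,110)
d=(q[:,:2]-c0)@h; l=(q[:,:2]-c0)@[.203,.979]
for a,b in((-30,-10),(-10,10),(10,30),(30,50),(50,65),(65,80)):
    m=(d>a)&(d<b)
    for nm,k in(("L",l>0),("R",l<0)):
        t=q[m&k][:,2]; print(a,nm,len(t),np.percentile(t,[2,50,95,99]).round() if len(t) else "")
T=tool(-.204,.35)
plan([((406.5,121,50),T),((470,107.7,50),T),((532,95,50),T)])
```

```text
-30 L 59 [23. 30. 78. 79.]
-30 R 90 [22. 27. 30. 39.]
-10 L 56 [27. 54. 81. 83.]
-10 R 13 [25. 28. 31. 31.]
10 L 100 [32. 62. 81. 83.]
10 R 32 [33. 49. 65. 67.]
30 L 103 [33. 72. 83. 84.]
30 R 26 [49. 72. 87. 88.]
50 L 37 [53. 81. 86. 87.]
50 R 36 [44. 78. 89. 91.]
65 L 5 [85. 87. 89. 89.]
65 R 3 [82. 86. 87. 87.]
now 6.15 [406.7 120.6  60.7] f [ 0.2 -0.4 -2. ] gap 0.02
d [ 0.002 -0.016  0.04 ] a [ 0.001 -0.     0.003]
d [-0.001  0.228  0.129] a [ 0.001 -0.     0.003]
d [-0.003  0.465  0.217] a [ 0.001 -0.     0.003]
```

Emit:
{"name": "drive_tool", "arguments": {"deltas": [{"x":0,"y":-0.01,"z":0.025,"ax":0,"ay":0,"az":0},{"x":0,"y":-0.02,"z":0.05,"ax":0,"ay":0,"az":0},{"x":0,"y":-0.02,"z":0.05,"ax":0,"ay":0,"az":0}]}}

```text
t: 6.52
tcp_pos: [406.4, 120.6, 47.0]
tool_rot: [2.202, 1.81, 0.319]
ft_force: [0.8, 0.3, -1.8]
finger_gap: 0.02
```

Run:
```python
from h import *
import fit
P=[]
for n in("scene","side"):
    c=camera(n); m=c["z_map"]>0; P.append(np.c_[world(c)[m],c["pixels"][m]])
fit.P=np.vstack(P)
c0=np.array([473,106]); h=np.array([.979,-.203]); q=fit.sel(*c0,85,4,110)
d=(q[:,:2]-c0)@h; l=(q[:,:2]-c0)@[.203,.979]
for a,b in((-30,-10),(30,50),(50,65),(65,80)):
    for nm,k in(("L",l>0),("R",l<0)):
        t=q[(d>a)&(d<b)&k][:,2]; print(a,nm,len(t),np.percentile(t,[2,50,95,99]).round() if len(t) else "")
T=tool(-.204,.35); z=sense()["tcp_pos"][2]
plan([((470,107.7,z),T),((532,95,z),T)])
```

```text
-30 L 64 [ 4. 15. 65. 67.]
-30 R 56 [10. 13. 17. 18.]
30 L 75 [ 4. 56. 72. 75.]
30 R 46 [ 4. 52. 73. 77.]
50 L 20 [16. 51. 73. 74.]
50 R 41 [16. 60. 76. 77.]
65 L 3 [69. 71. 75. 76.]
65 R 2 [64. 70. 75. 75.]
now 6.62 [406.8 121.   47.5] f [ 0.  -0.  -1.2] gap 0.02
d [-0.003  0.242  0.089] a [ 0.001 -0.     0.003]
d [-0.005  0.48   0.177] a [ 0.001 -0.     0.003]
```

Emit:
{"name": "drive_tool", "arguments": {"deltas": [{"x":0,"y":0.02,"z":0.026,"ax":0,"ay":0,"az":0},{"x":0,"y":0.09,"z":0.05,"ax":0,"ay":0,"az":0},{"x":0,"y":0.16,"z":0.076,"ax":0,"ay":0,"az":0},{"x":-0.003,"y":0.236,"z":0.104,"ax":0,"ay":0,"az":0},{"x":-0.003,"y":0.236,"z":0.104,"ax":0,"ay":0,"az":0}]}}

```text
t: 7.25
tcp_pos: [471.4, 108.0, 43.5]
tool_rot: [2.202, 1.808, 0.323]
ft_force: [-0.1, 0.2, -1.7]
finger_gap: 0.021
```

Emit:
{"name": "drive_tool", "arguments": {"deltas": [{"x":0,"y":0.05,"z":0.018,"ax":0,"ay":0,"az":0},{"x":0,"y":0.1,"z":0.037,"ax":0,"ay":0,"az":0},{"x":0,"y":0.15,"z":0.055,"ax":0,"ay":0,"az":0},{"x":0,"y":0.2,"z":0.074,"ax":0,"ay":0,"az":0},{"x":-0.002,"y":0.238,"z":0.088,"ax":0,"ay":0,"az":0},{"x":-0.002,"y":0.238,"z":0.088,"ax":0,"ay":0,"az":0}]}}

```text
t: 8.0
tcp_pos: [532.0, 95.4, 43.2]
tool_rot: [2.201, 1.81, 0.321]
ft_force: [-0.6, 0.3, -1.3]
finger_gap: 0.022
```

Run:
```python
from h import *
import fit
P=[]
for n in("scene","side"):
    c=camera(n); m=c["z_map"]>0; P.append(np.c_[world(c)[m],c["pixels"][m]])
    cv2.imwrite(f"pics/{n}4.png",cv2.resize(c["pixels"][150:310,220:430],None,fx=3,fy=3))
fit.P=np.vstack(P)
c0=np.array([599,81]); h=np.array([.979,-.203]); q=fit.sel(*c0,90,4,80)
d=(q[:,:2]-c0)@h; l=(q[:,:2]-c0)@[.203,.979]
b=d>0
print(len(q),d.max(),l.min(),l.max())
for r in (71,72.5):
  k=(q[:,2]>50)&(np.hypot(d,l)>60); print(r,fit.circ(599,81,85,55,80,r), np.percentile(q[k][:,2],[50,90,98]))
print(sense()["tcp_pos"],sense()["ft_force"])
```

```text
2629 88.82879429234208 -71.32822086274453 85.506346424532
71 (array([592.5,  83.1]), 478, 2.1) [60.46460568 67.81755331 72.28614199]
72.5 (array([590.7,  83.7]), 478, 2.4) [60.46460568 67.81755331 72.28614199]
[531.11385259  95.36252988  43.00554048] [ 0.27491543 -0.09440343 -0.9091847 ]
```

View pics/scene4.png

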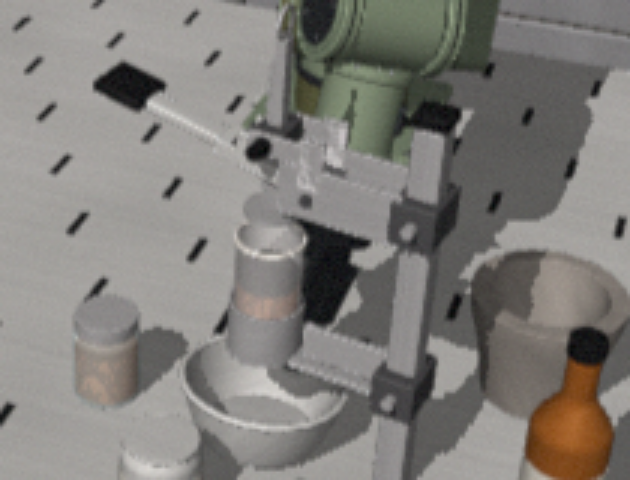

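The crop shows the bowl under the nozzle and holder, with the disc (265,210) above the cartridge rim. I'll shift about 5 mm further in, lower, and release.

Emit:
{"name": "drive_tool", "arguments": {"deltas": [{"x":0,"y":0.02,"z":0.007,"ax":0,"ay":0,"az":0},{"x":0,"y":0.016,"z":0.017,"ax":0,"ay":0,"az":0},{"x":0,"y":0.016,"z":0.017,"ax":0,"ay":0,"az":0}]}}

```text
t: 8.48
tcp_pos: [536.2, 94.2, 41.8]
tool_rot: [2.201, 1.81, 0.32]
ft_force: [-9.1, -0.5, 13.3]
finger_gap: 0.02
```

Emit:
{"name": "drive_tool", "arguments": {"deltas": [{"x":0,"y":0,"z":0,"ax":0,"ay":0,"az":0},{"x":0,"y":0,"z":0,"ax":0,"ay":0,"az":0},{"x":0,"y":0,"z":0,"ax":0,"ay":0,"az":0},{"x":0,"y":0,"z":0,"ax":0,"ay":0,"az":0}], "hand": -0.45}}

```text
t: 8.98
tcp_pos: [534.8, 94.0, 40.2]
tool_rot: [2.203, 1.812, 0.316]
ft_force: [-8.5, 0.3, 3.3]
finger_gap: 0.272
```

Run:
```python
from h import *
import fit,pickle
P=[];cs={}
for n in("scene","side"):
    c=camera(n); cs[n]=c; m=c["z_map"]>0; P.append(np.c_[world(c)[m],c["pixels"][m]])
pickle.dump(cs,open("c5.pkl","wb"))
fit.P=np.vstack(P)
for r in (70,71.5): print(r,fit.circ(599,81,85,50,58,r))
q=fit.sel(599,81,85,40,80); q=q[np.hypot(q[:,0]-599,q[:,1]-81)>55]; print(np.percentile(q[:,2],[50,90,98]))
s=sense(); print(s["tcp_pos"],s["ft_force"],s["finger_gap"])
```

```text
70 (array([602.5,  79.6]), 347, 1.7)
71.5 (array([600.8,  80.2]), 347, 2.2)
[52.20682613 58.28666371 62.35314058]
[534.70006798  93.95545051  40.21985266] [-7.91993553  0.49795025  3.75324549] 0.2728015238904442
```

Emit:
{"name": "drive_tool", "arguments": {"deltas": [{"x":0,"y":-0.02,"z":-0.01,"ax":0,"ay":0,"az":0},{"x":0,"y":-0.025,"z":-0.04,"ax":0,"ay":0,"az":0}]}}

```text
t: 9.32
tcp_pos: [527.9, 96.5, 48.1]
tool_rot: [2.2, 1.812, 0.321]
ft_force: [1.6, -0.6, -0.1]
finger_gap: 0.274
```

Emit:
{"name": "drive_tool", "arguments": {"deltas": [{"x":0,"y":0,"z":-0.05,"ax":0,"ay":0,"az":0},{"x":0,"y":0,"z":-0.12,"ax":0,"ay":0,"az":0},{"x":0,"y":0,"z":-0.25,"ax":0,"ay":0,"az":0},{"x":0,"y":-0.1,"z":-0.4,"ax":0,"ay":0,"az":0},{"x":0,"y":-0.2,"z":-0.5,"ax":0,"ay":0,"az":0},{"x":0,"y":-0.2,"z":-0.5,"ax":0,"ay":0,"az":0}]}}

```text
t: 10.07
tcp_pos: [438.3, 114.3, 149.7]
tool_rot: [2.199, 1.812, 0.325]
ft_force: [0.5, 0.6, -0.5]
finger_gap: 0.274
```

Run:
```python
from h import *
import fit,pickle
P=[];cs={}
for n in("scene","side"):
    c=camera(n); cs[n]=c; m=c["z_map"]>0; P.append(np.c_[world(c)[m],c["pixels"][m]])
fit.P=np.vstack(P)
pickle.dump(cs,open("c6.pkl","wb"))
for r in (70,71.5): print("bowl",r,fit.circ(599,81,85,50,58,r))
q=fit.sel(599,81,85,40,80); q=q[np.hypot(q[:,0]-599,q[:,1]-81)>55]; print(np.percentile(q[:,2],[50,90,98]))
q=fit.sel(580,-50,50,285,330); q=q[q[:,3:].max(1)<70]; print("pad",np.median(q[:,:3],0),(np.percentile(q[:,:3],2,axis=0)+np.percentile(q[:,:3],98,axis=0))/2,np.percentile(q[:,:3],[2,98],axis=0),len(q))
rect=cv2.minAreaRect(q[:,:2].astype(np.float32)); print(rect)
print("upr",fit.sel(625,204,30,346,358)[:,:3].mean(0),"cart rim",fit.circ(599,81,45,190,212,31))
c=cs["side"]; u,v=proj(c,(599,81,200)); u,v=int(u),int(v); print(u,v)
a=cv2.resize(c["pixels"][v-50:v+50,u-40:u+40],None,fx=5,fy=5,interpolation=cv2.INTER_CUBIC)
c=cs["scene"]; u,v=proj(c,(599,81,200)); u,v=int(u),int(v); print(u,v)
b=cv2.resize(c["pixels"][v-50:v+50,u-40:u+40],None,fx=5,fy=5,interpolation=cv2.INTER_CUBIC)
cv2.imwrite("pics/ax6.png",np.hstack([a,b]))
h=-.204; s=sense()
# rod top
q=fit.sel(601,82,25,380,425); print("rodtop",np.percentile(q[:,2],[90,98]),len(q))
for a in (-.204,): plan([((480,20,400),tool(h,0)),((573,-50,400),tool(h,0))])
```

```text
bowl 70 (array([602.7,  79.6]), 360, 2.0)
bowl 71.5 (array([601.,  80.]), 360, 2.6)
[52.84393276 58.21307531 60.90319909]
pad [582.48832226 -45.6335469  304.44468918] [580.39628646 -46.3454895  303.84646016] [[558.0744039  -67.20293154 296.63970111]
 [602.71816902 -25.48804747 311.05321921]] 391
((579.4951782226562, -45.844120025634766), (47.07659149169922, 48.857154846191406), 82.44428253173828)
upr [625.05257311 203.78914147 351.3557709 ] cart rim (array([597.3,  80.4]), 347, 2.7)
295 237
310 229
rodtop [402.15262205 403.49815433] 76
now 10.18 [440.  114.3 148.8] f [-0.2  0.6 -0.5] gap 0.28
d [-0.34   0.564 -0.862] a [ 0.113 -0.     0.003]
d [-0.543  0.957 -0.716] a [ 0.113 -0.     0.003]
```

View pics/ax6.png

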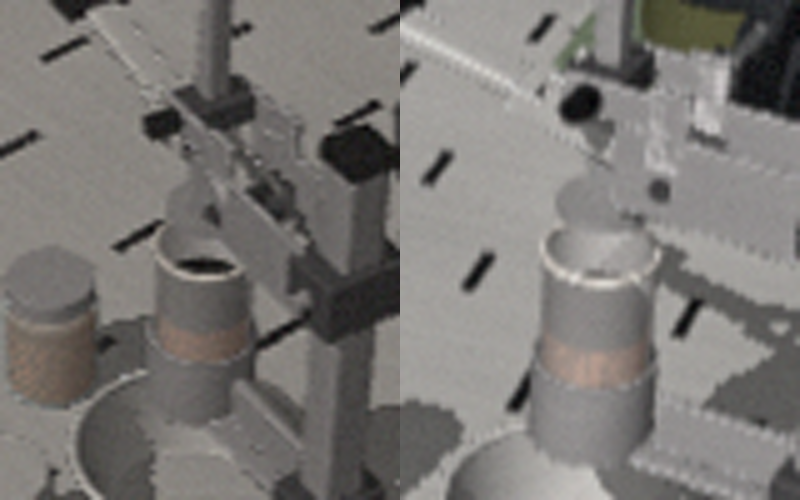

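The crops show the bowl centred below the nozzle (fit within 3 mm, flat), the disc above the cartridge mouth, a dark piston visible through the mouth at (205,265) in the left crop, and the paste top at (205,327). I'll take one wrist look from here and measure column profiles.

Run:
```python
from h import *
import pickle
cs=pickle.load(open("c6.pkl","rb"))
c=camera("wrist"); pickle.dump(c,open("w6.pkl","wb"))
print({k:v for k,v in c.items() if k not in("pixels","z_map")})
f=c["fx"]
def pw(p):
    q=(np.array(p)-c["origin"])@rot(c); q=np.array([q[0],-q[1],-q[2]]); t=np.arctan2(np.hypot(*q[:2]),q[2]); k=f*t/np.hypot(*q[:2]); return c["cx"]+k*q[0],c["cy"]+k*q[1]
for z in (82,98,150,206,244): print(z,np.round(pw((599,81,z))))
cv2.imwrite("pics/w6.png",c["pixels"])
for n,cc in cs.items():
    for z in range(225,95,-6):
        # front surface of cartridge facing camera
        d=np.array(cc["origin"][:2])-[599,81]; d/=np.linalg.norm(d); p=np.r_[np.array([599,81])+31*d,z]
        u,v=proj(cc,p); u,v=int(round(u)),int(round(v)); print(n,z,(u,v),cc["pixels"][v,u-2:u+3].mean(0).round(),end="; ")
    print()
```

```text
{'fx': 325.19226210127806, 'fy': 325.19226210127806, 'cx': 283.605160296274, 'cy': 209.83284464907112, 'origin': array([410.14190173, 187.91166986, 265.84563641]), 'orientation': array([-0.29706345, -0.3265672 , -0.23959459])}
82 [437. 212.]
98 [451. 217.]
150 [502. 236.]
206 [569. 263.]
244 [620. 285.]
scene 225 (310, 228) [171. 174. 178.]; scene 219 (310, 230) [167. 169. 172.]; scene 213 (310, 232) [156. 158. 161.]; scene 207 (310, 234) [136. 140. 144.]; scene 201 (310, 237) [134. 136. 139.]; scene 195 (310, 239) [129. 130. 133.]; scene 189 (310, 241) [130. 131. 134.]; scene 183 (309, 243) [129. 129. 134.]; scene 177 (309, 245) [131. 133. 135.]; scene 171 (309, 247) [132. 134. 135.]; scene 165 (309, 249) [135. 140. 153.]; scene 159 (309, 252) [136. 146. 166.]; scene 153 (309, 254) [137. 146. 166.]; scene 147 (309, 256) [131. 135. 146.]; scene 141 (308, 258) [137. 137. 139.]; scene 135 (308, 260) [141. 141. 143.]; scene 129 (308, 262) [140. 140. 143.]; scene 123 (308, 264) [137. 138. 140.]; scene 117 (308, 266) [136. 136. 139.]; scene 111 (308, 268) [134. 134. 136.]; scene 105 (308,
[... 167 characters left out ...]
.]; side 207 (295, 242) [162. 172. 180.]; side 201 (295, 244) [91. 94. 97.]; side 195 (295, 246) [92. 94. 99.]; side 189 (295, 248) [91. 94. 97.]; side 183 (295, 249) [92. 94. 97.]; side 177 (295, 251) [92. 93. 97.]; side 171 (295, 253) [ 92.  97. 104.]; side 165 (295, 254) [ 93. 101. 118.]; side 159 (295, 256) [ 93. 101. 116.]; side 153 (295, 258) [ 92. 103. 119.]; side 147 (295, 259) [ 96. 101. 108.]; side 141 (295, 261) [ 95.  97. 100.]; side 135 (295, 263) [93. 93. 97.]; side 129 (294, 264) [ 97.  99. 101.]; side 123 (294, 266) [ 95.  96. 100.]; side 117 (294, 267) [93. 94. 99.]; side 111 (294, 269) [96. 97. 99.]; side 105 (294, 271) [ 95.  97. 102.]; side 99 (294, 272) [118. 119. 124.];
```

View pics/w6.png

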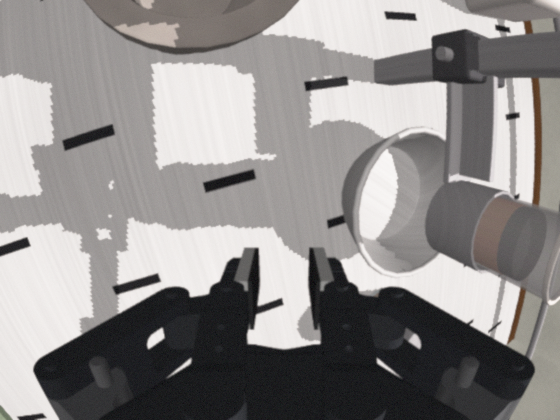

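The wrist view shows the paste band (480–510, 235) with the darker piston band (505–545) between it and the rim, but at the edge of the lens. The depth seen through the cartridge mouth should give the piston and disc heights, so I'll check that.

Run:
```python
from h import *
import pickle
cs=pickle.load(open("c6.pkl","rb"))
for n,c in cs.items():
    w=world(c); r=np.hypot(w[...,0]-599,w[...,1]-81); g=c["pixels"].mean(-1)
    print(n)
    for a in range(120,262,6):
        m=(r<26)&(w[...,2]>=a)&(w[...,2]<a+6)
        if m.sum(): print(a,m.sum(),"gray",g[m].mean().round(),"rows",np.where(m)[0].min(),np.where(m)[0].max(),"r",r[m].mean().round(),end=" | ")
    print()
    m=(r<26)&(w[...,2]>130)&(w[...,2]<206)&(g<60); print("dark",m.sum(),np.percentile(w[m][:,2],[10,50,90]) if m.sum() else "", w[m].mean(0) if m.sum() else "")
c=pickle.load(open("w6.pkl","rb"))
v,u=np.mgrid[:420,:560]; x=(u-c["cx"])/c["fx"]; y=(v-c["cy"])/c["fx"]; t=np.hypot(x,y); s=np.tan(t)/np.maximum(t,1e-9)
z=c["z_map"]; w=np.stack([x*s*z,-y*s*z,-z],-1)@rot(c).T+c["origin"]
for uu in range(430,560,5):
    vv=int(round(209.8+ (uu-283.6)*(.0+ (236-209.8)/(502-283.6))))
    print(uu,vv,w[vv,uu].round(),c["pixels"][vv-1:vv+2,uu].mean(0).round(),end=" ; ")
```

```text
scene
138 4 gray 140.0 rows 254 256 r 25.0 | 144 2 gray 104.0 rows 253 254 r 26.0 | 150 8 gray 119.0 rows 249 252 r 25.0 | 156 7 gray 135.0 rows 245 250 r 25.0 | 162 4 gray 111.0 rows 245 249 r 25.0 | 168 7 gray 123.0 rows 233 245 r 25.0 | 174 24 gray 144.0 rows 232 244 r 23.0 | 180 39 gray 148.0 rows 230 242 r 24.0 | 186 33 gray 151.0 rows 227 240 r 25.0 | 192 34 gray 150.0 rows 226 238 r 24.0 | 198 17 gray 144.0 rows 225 234 r 24.0 | 204 7 gray 134.0 rows 224 229 r 25.0 | 222 11 gray 138.0 rows 221 225 r 22.0 | 228 97 gray 132.0 rows 214 225 r 19.0 | 234 13 gray 138.0 rows 216 219 r 8.0 | 240 10 gray 139.0 rows 214 220 r 11.0 | 246 11 gray 140.0 rows 212 215 r 9.0 | 252 7 gray 123.0 rows 210 212 r 9.0 | 258 2 gray 138.0 rows 209 211 r 18.0 | 
dark 0  
side
126 1 gray 98.0 rows 262 262 r 23.0 | 138 2 gray 70.0 rows 256 257 r 25.0 | 144 5 gray 91.0 rows 254 258 r 25.0 | 150 3 gray 101.0 rows 253 256 r 25.0 | 156 5 gray 93.0 rows 252 255 r 24.0 | 162 4 gray 103.0 rows 250 253 r 24.0 | 168 7 gray 83.0 rows 239 252 r 25.0 | 174 40 gray 65.0 rows 237 250 r 20.0 | 180 22 gray 104.0 rows 2
[... 877 characters left out ...]
8.] ; 480 233 [574.  91. 147.] [ 98. 106. 122.] ; 485 234 [575.  92. 151.] [ 98. 106. 122.] ; 490 235 [573.  93. 156.] [100. 108. 124.] ; 495 235 [576.  93. 159.] [100. 107. 123.] ; 500 236 [575.  94. 163.] [ 97. 100. 114.] ; 505 236 [575.  95. 167.] [96. 95. 99.] ; 510 237 [577.  95. 170.] [96. 95. 98.] ; 515 238 [576.  96. 174.] [ 97.  97. 101.] ; 520 238 [577.  96. 177.] [103. 104. 106.] ; 525 239 [578.  97. 181.] [102. 103. 105.] ; 530 239 [577.  99. 184.] [100. 100. 103.] ; 535 240 [578.  98. 187.] [96. 97. 98.] ; 540 241 [579.  98. 190.] [ 97.  98. 102.] ; 545 241 [579. 100. 194.] [122. 123. 126.] ; 550 242 [579. 100. 198.] [125. 126. 130.] ; 555 242 [579. 101. 201.] [119. 121. 125.] ;
```

Emit:
{"name": "drive_tool", "arguments": {"deltas": [{"x":-0.06,"y":0.1,"z":-0.15,"ax":0.02,"ay":0,"az":0},{"x":-0.12,"y":0.2,"z":-0.32,"ax":0.04,"ay":0,"az":0},{"x":-0.18,"y":0.32,"z":-0.5,"ax":0.065,"ay":0,"az":0},{"x":-0.26,"y":0.45,"z":-0.68,"ax":0.09,"ay":0,"az":0},{"x":-0.34,"y":0.564,"z":-0.86,"ax":0.113,"ay":0,"az":0.003},{"x":-0.34,"y":0.564,"z":-0.86,"ax":0.113,"ay":0,"az":0.003},{"x":-0.34,"y":0.564,"z":-0.86,"ax":0.113,"ay":0,"az":0.003}], "hand": -1.0}}

```text
t: 11.1
tcp_pos: [480.3, 19.5, 397.0]
tool_rot: [-2.434, -1.982, 0.005]
ft_force: [0.5, -0.4, -0.5]
finger_gap: 0.001
```

```bash
cat > m.py <<'E'
from h import *
def measure():
    out={}; P=[]
    for n in("scene","side"):
        c=camera(n); w=world(c); P.append(w[c["z_map"]>0])
        g=c["pixels"].mean(-1); r=np.hypot(w[...,0]-601,w[...,1]-82)
        m=(r<26)&(w[...,2]>130)&(w[...,2]<204)&(g<60); out["pist_"+n]=(int(m.sum()),np.median(w[m][:,2]).round(1) if m.sum() else None)
        m=(r<11)&(w[...,2]>315); out["rodtop_"+n]=np.sort(w[m][:,2])[-12:-2].mean().round(1) if m.sum()>12 else None
        m=(r>12)&(r<23)&(w[...,2]>207)&(w[...,2]<238); out["disctop_"+n]=(int(m.sum()),np.median(w[m][:,2]).round(1) if m.sum() else None)
    P=np.vstack(P)
    q=P[(np.hypot(P[:,0]-578,P[:,1]+47)<24)&(P[:,2]>220)&(P[:,2]<320)]; out["pad"]=np.median(q,0).round(1)
    s=sense(); print(round(s["t"],2),out,"tcp",s["tcp_pos"].round(1),"f",s["ft_force"].round(1))
E
python3 - <<'E'
from m import *
measure()
h=-.19
plan([((577,-48,400),tool(h,0)),((577,-48,330),tool(h,0))])
E
```

```text
11.2 {'pist_scene': (0, None), 'rodtop_scene': np.float64(399.8), 'disctop_scene': (80, np.float64(230.7)), 'pist_side': (16, np.float64(177.0)), 'rodtop_side': np.float64(400.5), 'disctop_side': (43, np.float64(233.0)), 'pad': array([581.3, -46. , 304.2])} tcp [479.4  20.  396.6] f [ 0.   1.1 -0.7]
now 11.2 [479.4  20.  396.6] f [ 0.   1.1 -0.7] gap -0.0
d [-0.188  0.437 -0.016] a [-0.002  0.    -0.004]
d [-0.188  0.439  0.264] a [-0.002  0.    -0.004]
```

Emit:
{"name": "drive_tool", "arguments": {"deltas": [{"x":-0.06,"y":0.14,"z":-0.01,"ax":0,"ay":0,"az":-0.001},{"x":-0.12,"y":0.28,"z":-0.01,"ax":0,"ay":0,"az":-0.002},{"x":-0.188,"y":0.437,"z":-0.01,"ax":0,"ay":0,"az":-0.004},{"x":-0.188,"y":0.438,"z":0.1,"ax":0,"ay":0,"az":-0.004},{"x":-0.188,"y":0.438,"z":0.2,"ax":-0.002,"ay":0,"az":-0.004},{"x":-0.188,"y":0.438,"z":0.26,"ax":-0.002,"ay":0,"az":-0.004},{"x":-0.188,"y":0.438,"z":0.26,"ax":-0.002,"ay":0,"az":-0.004}]}}

```text
t: 12.08
tcp_pos: [576.9, -47.8, 331.9]
tool_rot: [2.421, 2.0, 0.0]
ft_force: [0.7, 0.3, 0.1]
finger_gap: -0.001
```

Run:
```python
from m import *
c=camera("scene"); u,v=proj(c,(577,-48,315)); u,v=int(u),int(v)
a=cv2.resize(c["pixels"][max(v-50,0):v+50,u-50:u+50],(400,400),interpolation=cv2.INTER_CUBIC)
c=camera("side"); u,v=proj(c,(577,-48,315)); u,v=int(u),int(v)
b=cv2.resize(c["pixels"][v-50:v+50,u-50:u+50],(400,400),interpolation=cv2.INTER_CUBIC)
cv2.imwrite("pics/pad.png",np.hstack([a,b]))
plan([((577,-48,253),tool(-.19,0))])
```

```text
now 12.18 [577.9 -48.1 334.1] f [0.1 0.2 0.1] gap -0.0
d [-0.    -0.005  0.324] a [ 0.002  0.    -0.   ]
```

View pics/pad.png

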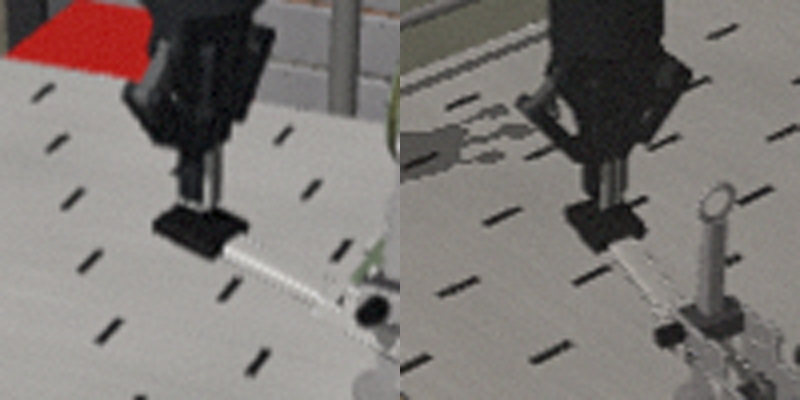

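The picture shows the shut fingertips just over the middle of the black pad (200,225 / 605,220). First stroke, slowly near the stop.

Emit:
{"name": "drive_tool", "arguments": {"deltas": [{"x":0,"y":0,"z":0.04,"ax":0,"ay":0,"az":0},{"x":0,"y":0,"z":0.08,"ax":0,"ay":0,"az":0},{"x":0,"y":0,"z":0.12,"ax":0,"ay":0,"az":0},{"x":0,"y":0,"z":0.16,"ax":0,"ay":0,"az":0},{"x":0,"y":0,"z":0.2,"ax":0,"ay":0,"az":0},{"x":0,"y":0,"z":0.24,"ax":0,"ay":0,"az":0},{"x":0,"y":0,"z":0.27,"ax":0,"ay":0,"az":0},{"x":0,"y":0,"z":0.28,"ax":0,"ay":0,"az":0}]}}

```text
t: 13.18
tcp_pos: [577.8, -48.9, 263.7]
tool_rot: [2.42, 1.997, 0.004]
ft_force: [-2.3, -1.9, 7.2]
finger_gap: 0.001
```

Emit:
{"name": "drive_tool", "arguments": {"deltas": [{"x":0,"y":0,"z":0.015,"ax":0,"ay":0,"az":0},{"x":0,"y":0,"z":0.03,"ax":0,"ay":0,"az":0},{"x":0,"y":0,"z":0.036,"ax":0,"ay":0,"az":0},{"x":0,"y":0,"z":0.036,"ax":0,"ay":0,"az":0}]}}

```text
t: 13.68
tcp_pos: [578.0, -48.1, 255.2]
tool_rot: [2.42, 1.997, 0.006]
ft_force: [-1.6, 0.3, 7.3]
finger_gap: 0.002
```

```bash
python3 -c "
from m import *
measure()"
```

```text
13.78 {'pist_scene': (0, None), 'rodtop_scene': np.float64(390.6), 'disctop_scene': (96, np.float64(221.6)), 'pist_side': (17, np.float64(176.6)), 'rodtop_side': np.float64(391.7), 'disctop_side': (46, np.float64(224.2)), 'pad': array([586.4, -39.9, 270.2])} tcp [578.  -48.1 255.3] f [-1.6  1.   7.9]
```

Emit:
{"name": "drive_tool", "arguments": {"deltas": [{"x":0,"y":0,"z":0.008,"ax":0,"ay":0,"az":0},{"x":0,"y":0,"z":0.012,"ax":0,"ay":0,"az":0},{"x":0,"y":0,"z":0.012,"ax":0,"ay":0,"az":0}]}}

```text
t: 14.15
tcp_pos: [578.0, -47.7, 252.3]
tool_rot: [2.421, 1.998, 0.007]
ft_force: [-2.5, 1.5, 8.2]
finger_gap: -0.002
```

```bash
python3 -c "
from m import *
measure()"
```

```text
14.25 {'pist_scene': (0, None), 'rodtop_scene': np.float64(389.3), 'disctop_scene': (96, np.float64(221.0)), 'pist_side': (18, np.float64(177.5)), 'rodtop_side': np.float64(391.5), 'disctop_side': (47, np.float64(223.4)), 'pad': array([587.1, -39.5, 269.2])} tcp [578.1 -47.7 252.4] f [-1.3  2.2  7.6]
```

Emit:
{"name": "drive_tool", "arguments": {"deltas": [{"x":0,"y":0,"z":0.008,"ax":0,"ay":0,"az":0},{"x":0,"y":0,"z":0.014,"ax":0,"ay":0,"az":0},{"x":0,"y":0,"z":0.014,"ax":0,"ay":0,"az":0}]}}

```text
t: 14.62
tcp_pos: [578.2, -47.5, 251.3]
tool_rot: [2.42, 1.997, 0.01]
ft_force: [-5.2, 1.7, 17.4]
finger_gap: 0.001
```

```bash
python3 -c "
from m import *
measure()"
```

```text
14.72 {'pist_scene': (0, None), 'rodtop_scene': np.float64(389.0), 'disctop_scene': (98, np.float64(220.7)), 'pist_side': (18, np.float64(176.6)), 'rodtop_side': np.float64(391.2), 'disctop_side': (53, np.float64(222.7)), 'pad': array([587.3, -39.1, 268.9])} tcp [578.2 -47.6 251.3] f [-4.7  2.4 17.3]
```

Emit:
{"name": "drive_tool", "arguments": {"deltas": [{"x":0,"y":0,"z":-0.06,"ax":0,"ay":0,"az":0},{"x":0,"y":0,"z":-0.14,"ax":0,"ay":0,"az":0},{"x":0,"y":0,"z":-0.22,"ax":0,"ay":0,"az":0},{"x":0,"y":0,"z":-0.3,"ax":0,"ay":0,"az":0},{"x":0,"y":0,"z":-0.32,"ax":0,"ay":0,"az":0},{"x":0,"y":0,"z":-0.32,"ax":0,"ay":0,"az":0}]}}

```text
t: 15.48
tcp_pos: [577.5, -48.3, 327.1]
tool_rot: [2.421, 1.998, 0.003]
ft_force: [-0.1, 0.9, 0.4]
finger_gap: -0.004
```

Emit:
{"name": "drive_tool", "arguments": {"deltas": [{"x":0,"y":0,"z":0.04,"ax":0,"ay":0,"az":0},{"x":0,"y":0,"z":0.09,"ax":0,"ay":0,"az":0},{"x":0,"y":0,"z":0.14,"ax":0,"ay":0,"az":0},{"x":0,"y":0,"z":0.19,"ax":0,"ay":0,"az":0},{"x":0,"y":0,"z":0.24,"ax":0,"ay":0,"az":0},{"x":0,"y":0,"z":0.285,"ax":0,"ay":0,"az":0},{"x":0,"y":0,"z":0.31,"ax":0,"ay":0,"az":0},{"x":0,"y":0,"z":0.32,"ax":0,"ay":0,"az":0}]}}

```text
t: 16.48
tcp_pos: [578.0, -47.4, 251.0]
tool_rot: [2.42, 1.997, 0.009]
ft_force: [-7.2, 2.7, 26.8]
finger_gap: 0.002
```

Emit:
{"name": "drive_tool", "arguments": {"deltas": [{"x":0,"y":0,"z":0,"ax":0,"ay":0,"az":0},{"x":0,"y":0,"z":0,"ax":0,"ay":0,"az":0}]}}

```text
t: 16.73
tcp_pos: [577.9, -47.4, 251.3]
tool_rot: [2.42, 1.997, 0.01]
ft_force: [-5.6, 2.5, 20.6]
finger_gap: -0.002
```

```bash
python3 -c "
from m import *
measure()"
```

```text
16.82 {'pist_scene': (0, None), 'rodtop_scene': np.float64(378.7), 'disctop_scene': (107, np.float64(210.9)), 'pist_side': (8, np.float64(175.4)), 'rodtop_side': np.float64(380.7), 'disctop_side': (60, np.float64(212.7)), 'pad': array([587.1, -39.2, 268.8])} tcp [577.9 -47.4 251.3] f [-4.6  1.7 20.2]
```

Emit:
{"name": "drive_tool", "arguments": {"deltas": [{"x":0,"y":0,"z":-0.06,"ax":0,"ay":0,"az":0},{"x":0,"y":0,"z":-0.14,"ax":0,"ay":0,"az":0},{"x":0,"y":0,"z":-0.22,"ax":0,"ay":0,"az":0},{"x":0,"y":0,"z":-0.3,"ax":0,"ay":0,"az":0},{"x":0,"y":0,"z":-0.32,"ax":0,"ay":0,"az":0},{"x":0,"y":0,"z":-0.32,"ax":0,"ay":0,"az":0}]}}

```text
t: 17.58
tcp_pos: [577.5, -48.3, 326.9]
tool_rot: [2.421, 1.998, 0.002]
ft_force: [-0.7, 0.4, 0.8]
finger_gap: 0.004
```

Emit:
{"name": "drive_tool", "arguments": {"deltas": [{"x":0,"y":0,"z":0.04,"ax":0,"ay":0,"az":0},{"x":0,"y":0,"z":0.09,"ax":0,"ay":0,"az":0},{"x":0,"y":0,"z":0.14,"ax":0,"ay":0,"az":0},{"x":0,"y":0,"z":0.19,"ax":0,"ay":0,"az":0},{"x":0,"y":0,"z":0.24,"ax":0,"ay":0,"az":0},{"x":0,"y":0,"z":0.285,"ax":0,"ay":0,"az":0},{"x":0,"y":0,"z":0.307,"ax":0,"ay":0,"az":0},{"x":0,"y":0,"z":0.316,"ax":0,"ay":0,"az":0}]}}

```text
t: 18.58
tcp_pos: [577.9, -47.4, 251.2]
tool_rot: [2.421, 1.998, 0.009]
ft_force: [-6.2, 2.1, 23.2]
finger_gap: -0.002
```

Emit:
{"name": "drive_tool", "arguments": {"deltas": [{"x":0,"y":0,"z":0,"ax":0,"ay":0,"az":0},{"x":0,"y":0,"z":0,"ax":0,"ay":0,"az":0}]}}

```text
t: 18.82
tcp_pos: [577.9, -47.4, 251.4]
tool_rot: [2.42, 1.998, 0.009]
ft_force: [-5.0, 2.2, 16.2]
finger_gap: -0.0
```

```bash
python3 -c "
from m import *
measure()"
```

```text
18.93 {'pist_scene': (0, None), 'rodtop_scene': np.float64(369.6), 'disctop_scene': (0, None), 'pist_side': (0, None), 'rodtop_side': np.float64(371.6), 'disctop_side': (2, np.float64(207.3)), 'pad': array([587.3, -39. , 268.2])} tcp [577.9 -47.4 251.4] f [-3.9  2.5 16.1]
```

Emit:
{"name": "drive_tool", "arguments": {"deltas": [{"x":0,"y":0,"z":-0.06,"ax":0,"ay":0,"az":0},{"x":0,"y":0,"z":-0.14,"ax":0,"ay":0,"az":0},{"x":0,"y":0,"z":-0.22,"ax":0,"ay":0,"az":0},{"x":0,"y":0,"z":-0.3,"ax":0,"ay":0,"az":0},{"x":0,"y":0,"z":-0.316,"ax":0,"ay":0,"az":0},{"x":0,"y":0,"z":-0.316,"ax":0,"ay":0,"az":0}]}}

```text
t: 19.68
tcp_pos: [577.4, -48.3, 326.8]
tool_rot: [2.421, 1.998, 0.002]
ft_force: [-1.1, 0.0, 0.2]
finger_gap: 0.001
```

Emit:
{"name": "drive_tool", "arguments": {"deltas": [{"x":0,"y":0,"z":0.04,"ax":0,"ay":0,"az":0},{"x":0,"y":0,"z":0.09,"ax":0,"ay":0,"az":0},{"x":0,"y":0,"z":0.14,"ax":0,"ay":0,"az":0},{"x":0,"y":0,"z":0.19,"ax":0,"ay":0,"az":0},{"x":0,"y":0,"z":0.24,"ax":0,"ay":0,"az":0},{"x":0,"y":0,"z":0.285,"ax":0,"ay":0,"az":0},{"x":0,"y":0,"z":0.307,"ax":0,"ay":0,"az":0},{"x":0,"y":0,"z":0.315,"ax":0,"ay":0,"az":0}]}}

```text
t: 20.68
tcp_pos: [578.0, -47.4, 251.2]
tool_rot: [2.421, 1.998, 0.008]
ft_force: [-5.4, 2.6, 21.5]
finger_gap: -0.001
```

Run:
```python
from m import *
measure()
ims=[]
for n in("side","scene"):
    c=camera(n); w=world(c); r=np.hypot(w[...,0]-601,w[...,1]-82)
    m=(r<24)&(w[...,2]>165)&(w[...,2]<204); zz=w[m][:,2]
    print(n,np.histogram(zz,bins=np.arange(165,206,3)))
    u,v=proj(c,(601,82,185)); u,v=int(u),int(v)
    ims.append(cv2.resize(c["pixels"][v-30:v+30,u-25:u+25],(500,600),interpolation=cv2.INTER_CUBIC)[:,50:450])
cv2.imwrite("pics/gap.png",np.hstack(ims))
```

```text
20.77 {'pist_scene': (0, None), 'rodtop_scene': np.float64(359.4), 'disctop_scene': (0, None), 'pist_side': (0, None), 'rodtop_side': np.float64(361.7), 'disctop_side': (0, None), 'pad': array([586.9, -39.2, 268.2])} tcp [577.9 -47.4 251.4] f [-3.6  1.8 14.3]
side (array([ 2,  2,  2,  4,  1,  2,  2,  1, 11, 27, 10,  8,  9]), array([165, 168, 171, 174, 177, 180, 183, 186, 189, 192, 195, 198, 201,
       204]))
scene (array([ 2,  4,  4,  4,  5,  0,  1,  4, 36, 20, 11, 12, 13]), array([165, 168, 171, 174, 177, 180, 183, 186, 189, 192, 195, 198, 201,
       204]))
```

View pics/gap.png

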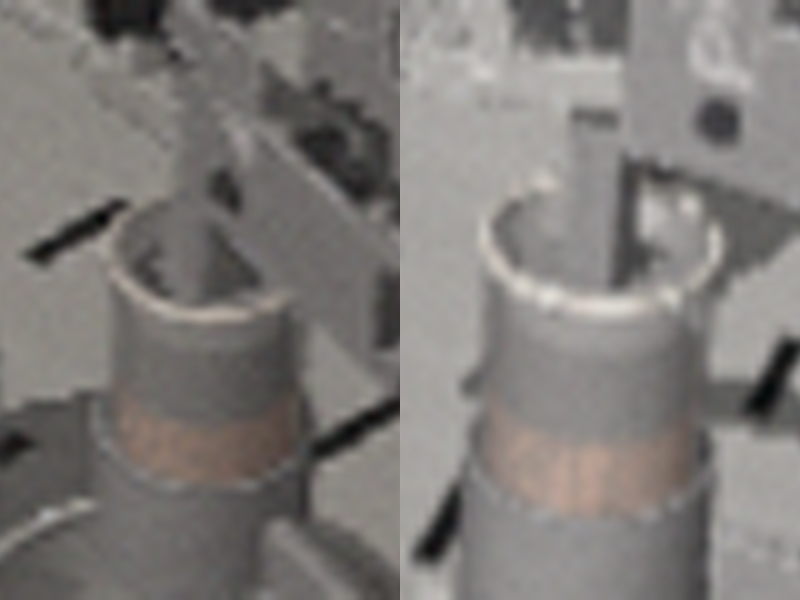

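The crops show the disc inside the cartridge mouth, above the dark piston band. It has moved 40.4 mm, leaving about 9–10 mm, so the next stroke is the last. I'll take it in small steps watching the force.

Emit:
{"name": "drive_tool", "arguments": {"deltas": [{"x":0,"y":0,"z":-0.06,"ax":0,"ay":0,"az":0},{"x":0,"y":0,"z":-0.14,"ax":0,"ay":0,"az":0},{"x":0,"y":0,"z":-0.22,"ax":0,"ay":0,"az":0},{"x":0,"y":0,"z":-0.3,"ax":0,"ay":0,"az":0},{"x":0,"y":0,"z":-0.315,"ax":0,"ay":0,"az":0},{"x":0,"y":0,"z":-0.315,"ax":0,"ay":0,"az":0}]}}

```text
t: 21.62
tcp_pos: [577.4, -48.3, 326.8]
tool_rot: [2.421, 1.998, 0.002]
ft_force: [0.0, -0.8, -0.0]
finger_gap: -0.0
```

Emit:
{"name": "drive_tool", "arguments": {"deltas": [{"x":0,"y":0,"z":0.04,"ax":0,"ay":0,"az":0},{"x":0,"y":0,"z":0.08,"ax":0,"ay":0,"az":0},{"x":0,"y":0,"z":0.12,"ax":0,"ay":0,"az":0},{"x":0,"y":0,"z":0.16,"ax":0,"ay":0,"az":0},{"x":0,"y":0,"z":0.2,"ax":0,"ay":0,"az":0},{"x":0,"y":0,"z":0.22,"ax":0,"ay":0,"az":0},{"x":0,"y":0,"z":0.22,"ax":0,"ay":0,"az":0}]}}

```text
t: 22.5
tcp_pos: [577.5, -49.2, 272.8]
tool_rot: [2.42, 1.997, 0.001]
ft_force: [-1.9, -2.7, 5.1]
finger_gap: -0.0
```

```bash
python3 -c "
from m import *
measure(); measure()"
```

```text
22.6 {'pist_scene': (0, None), 'rodtop_scene': np.float64(355.1), 'disctop_scene': (0, None), 'pist_side': (0, None), 'rodtop_side': np.float64(355.5), 'disctop_side': (0, None), 'pad': array([585.7, -41.3, 276.2])} tcp [577.5 -49.2 273. ] f [-2.9 -2.9  5.4]
22.7 {'pist_scene': (0, None), 'rodtop_scene': np.float64(354.9), 'disctop_scene': (0, None), 'pist_side': (0, None), 'rodtop_side': np.float64(356.4), 'disctop_side': (0, None), 'pad': array([585.9, -41.6, 275.8])} tcp [577.5 -49.2 273. ] f [-1.5 -2.9  5.3]
```

Emit:
{"name": "drive_tool", "arguments": {"deltas": [{"x":0,"y":0,"z":0.01,"ax":0,"ay":0,"az":0},{"x":0,"y":0,"z":0.016,"ax":0,"ay":0,"az":0},{"x":0,"y":0,"z":0.016,"ax":0,"ay":0,"az":0}]}}

```text
t: 23.08
tcp_pos: [577.5, -49.1, 269.3]
tool_rot: [2.42, 1.997, 0.002]
ft_force: [-2.0, -2.5, 6.4]
finger_gap: 0.001
```

Emit:
{"name": "drive_tool", "arguments": {"deltas": [{"x":0,"y":0,"z":0.01,"ax":0,"ay":0,"az":0},{"x":0,"y":0,"z":0.016,"ax":0,"ay":0,"az":0},{"x":0,"y":0,"z":0.016,"ax":0,"ay":0,"az":0}]}}

```text
t: 23.45
tcp_pos: [577.6, -48.8, 265.4]
tool_rot: [2.42, 1.997, 0.003]
ft_force: [-2.1, -2.7, 6.6]
finger_gap: -0.001
```

Emit:
{"name": "drive_tool", "arguments": {"deltas": [{"x":0,"y":0,"z":0.008,"ax":0,"ay":0,"az":0},{"x":0,"y":0,"z":0.008,"ax":0,"ay":0,"az":0}]}}

```text
t: 23.7
tcp_pos: [577.6, -48.7, 263.4]
tool_rot: [2.42, 1.997, 0.003]
ft_force: [-2.2, -2.0, 7.0]
finger_gap: -0.002
```

Emit:
{"name": "drive_tool", "arguments": {"deltas": [{"x":0,"y":0,"z":0.008,"ax":0,"ay":0,"az":0},{"x":0,"y":0,"z":0.008,"ax":0,"ay":0,"az":0}]}}

```text
t: 23.95
tcp_pos: [577.6, -48.5, 261.4]
tool_rot: [2.42, 1.997, 0.004]
ft_force: [-3.0, -1.9, 6.8]
finger_gap: 0.003
```

```bash
python3 -c "
from m import *
measure(); measure()"
```

```text
24.05 {'pist_scene': (0, None), 'rodtop_scene': np.float64(351.9), 'disctop_scene': (1, np.float64(234.7)), 'pist_side': (0, None), 'rodtop_side': np.float64(352.5), 'disctop_side': (0, None), 'pad': array([586.5, -40.8, 272.1])} tcp [577.6 -48.5 261.5] f [-2.  -1.4  6.5]
24.15 {'pist_scene': (0, None), 'rodtop_scene': np.float64(351.7), 'disctop_scene': (1, np.float64(234.4)), 'pist_side': (0, None), 'rodtop_side': np.float64(352.1), 'disctop_side': (0, None), 'pad': array([586.6, -40.6, 272.2])} tcp [577.6 -48.6 261.5] f [-2.5 -1.4  6.4]
```

Emit:
{"name": "drive_tool", "arguments": {"deltas": [{"x":0,"y":0,"z":0.008,"ax":0,"ay":0,"az":0},{"x":0,"y":0,"z":0.008,"ax":0,"ay":0,"az":0}]}}

```text
t: 24.4
tcp_pos: [577.7, -48.4, 259.5]
tool_rot: [2.42, 1.997, 0.004]
ft_force: [-2.5, -0.3, 6.6]
finger_gap: 0.0
```

Emit:
{"name": "drive_tool", "arguments": {"deltas": [{"x":0,"y":0,"z":0.008,"ax":0,"ay":0,"az":0},{"x":0,"y":0,"z":0.008,"ax":0,"ay":0,"az":0}]}}

```text
t: 24.65
tcp_pos: [577.7, -48.1, 257.5]
tool_rot: [2.42, 1.998, 0.005]
ft_force: [-2.5, 0.1, 8.3]
finger_gap: -0.002
```

Emit:
{"name": "drive_tool", "arguments": {"deltas": [{"x":0,"y":0,"z":0.008,"ax":0,"ay":0,"az":0},{"x":0,"y":0,"z":0.008,"ax":0,"ay":0,"az":0}]}}

```text
t: 24.9
tcp_pos: [577.7, -48.0, 255.5]
tool_rot: [2.421, 1.998, 0.005]
ft_force: [-3.4, 1.2, 7.7]
finger_gap: -0.004
```

Run:
```python
from m import *
import pickle
measure(); measure()
c6=pickle.load(open("c6.pkl","rb"))
for n in("scene","side"):
    c=camera(n)
    # averaged profile on cartridge front surface, before pumping and now
    for z in range(202,148,-3):
        d=np.array(c["origin"][:2])-[600,81.5]; d/=np.linalg.norm(d)
        u,v=proj(c,np.r_[np.array([600,81.5])+31*d,z]); u,v=int(round(u)),int(round(v))
        print(n[1],z,c6[n]["pixels"][v,u-6:u+7].mean(0).round().astype(int),c["pixels"][v,u-6:u+7].mean(0).round().astype(int),end=" | ")
    print()
```

```text
25.0 {'pist_scene': (0, None), 'rodtop_scene': np.float64(349.8), 'disctop_scene': (0, None), 'pist_side': (1, np.float64(185.4)), 'rodtop_side': np.float64(352.8), 'disctop_side': (0, None), 'pad': array([586.7, -39.8, 270. ])} tcp [577.7 -47.9 255.6] f [-2.7  0.5  8.2]
25.1 {'pist_scene': (0, None), 'rodtop_scene': np.float64(349.5), 'disctop_scene': (0, None), 'pist_side': (0, None), 'rodtop_side': np.float64(352.8), 'disctop_side': (0, None), 'pad': array([586.5, -39.7, 269.7])} tcp [577.7 -47.9 255.6] f [-2.5  0.6  8.1]
c 202 [129 131 133] [155 156 160] | c 199 [127 128 131] [151 152 155] | c 196 [126 127 130] [148 149 153] | c 193 [126 127 130] [148 149 152] | c 190 [126 126 130] [149 151 154] | c 187 [126 127 130] [146 146 150] | c 184 [127 127 131] [138 139 143] | c 181 [128 129 132] [131 132 135] | c 178 [127 129 132] [132 133 135] | c 175 [128 129 132] [130 131 134] | c 172 [128 130 132] [130 132 135] | c 169 [128 131 137] [133 135 142] | c 166 [131 137 150] [133 140 153] | c 163 [133 141 159] [136 145 163] | c 160 [133 143 162] [137 146 165] | c 157 [132 141 160] [136 146 165] | c 154 [133 142 161] [136 146 165] | c 151 [133 141 156] [137 144 161] | 
i 202 [90 93 95] [111 115 119] | i 199 [90 92 95] [108 111 114] | i 196 [90 92 96] [105 108 111] | i 193 [88 91 94] [105 108 112] | i 190 [89 91 95] [ 96  99 103] | i 187 [89 91 95] [ 96  99 103] | i 184 [90 92 95] [91 93 96] | i 181 [89 92 95] [90 93 96] | i 178 [90 91 95] [91 94 97] | i 175 [90 93 98] [92 95 99] | i 172 [ 91  97 110] [ 92  99 112] | i 169 [ 91  97 110] [ 92  99 112] | i 166 [ 91  99 116] [ 92 102 118] | i 163 [ 89  99 115] [ 94 103 120] | i 160 [ 91 100 116] [ 92 101 117] | i 157 [ 89  97 114] [ 92 100 116] | i 154 [ 93 101 114] [ 96 103 117] | i 151 [100 103 109] [104 107 112] |
```

Emit:
{"name": "drive_tool", "arguments": {"deltas": [{"x":0,"y":0,"z":0.006,"ax":0,"ay":0,"az":0},{"x":0,"y":0,"z":0.006,"ax":0,"ay":0,"az":0}]}}

```text
t: 25.45
tcp_pos: [577.8, -47.8, 254.2]
tool_rot: [2.421, 1.998, 0.006]
ft_force: [-2.5, 1.3, 8.7]
finger_gap: -0.003
```

Emit:
{"name": "drive_tool", "arguments": {"deltas": [{"x":0,"y":0,"z":0.005,"ax":0,"ay":0,"az":0},{"x":0,"y":0,"z":0.005,"ax":0,"ay":0,"az":0}]}}

```text
t: 25.7
tcp_pos: [577.8, -47.6, 253.0]
tool_rot: [2.421, 1.998, 0.006]
ft_force: [-2.5, 1.7, 8.4]
finger_gap: 0.002
```

Run:
```python
from m import *
measure(); measure()
```

```text
25.8 {'pist_scene': (0, None), 'rodtop_scene': np.float64(349.6), 'disctop_scene': (1, np.float64(228.7)), 'pist_side': (0, None), 'rodtop_side': np.float64(351.4), 'disctop_side': (1, np.float64(209.7)), 'pad': array([587. , -39.3, 268.6])} tcp [577.8 -47.6 253. ] f [-2.3  2.7  8.5]
25.9 {'pist_scene': (0, None), 'rodtop_scene': np.float64(349.4), 'disctop_scene': (0, None), 'pist_side': (0, None), 'rodtop_side': np.float64(352.0), 'disctop_side': (0, None), 'pad': array([586.9, -39.5, 270.1])} tcp [577.8 -47.6 253. ] f [-2.5  1.5  8.3]
```

Emit:
{"name": "drive_tool", "arguments": {"deltas": [{"x":0,"y":0,"z":0.005,"ax":0,"ay":0,"az":0},{"x":0,"y":0,"z":0.007,"ax":0,"ay":0,"az":0},{"x":0,"y":0,"z":0.007,"ax":0,"ay":0,"az":0}]}}

```text
t: 26.28
tcp_pos: [577.9, -47.4, 251.6]
tool_rot: [2.421, 1.998, 0.007]
ft_force: [-3.2, 1.7, 9.2]
finger_gap: 0.005
```

Run:
```python
from m import *
measure(); measure()
```

```text
26.38 {'pist_scene': (0, None), 'rodtop_scene': np.float64(349.4), 'disctop_scene': (1, np.float64(232.0)), 'pist_side': (0, None), 'rodtop_side': np.float64(349.9), 'disctop_side': (1, np.float64(208.4)), 'pad': array([586.7, -39.2, 268.7])} tcp [577.8 -47.4 251.6] f [-2.8  1.4  8.9]
26.48 {'pist_scene': (0, None), 'rodtop_scene': np.float64(349.3), 'disctop_scene': (0, None), 'pist_side': (0, None), 'rodtop_side': np.float64(350.0), 'disctop_side': (0, None), 'pad': array([586.7, -39.3, 267.2])} tcp [577.9 -47.4 251.6] f [-2.8  2.   9.4]
```

Emit:
{"name": "drive_tool", "arguments": {"deltas": [{"x":0,"y":0,"z":-0.06,"ax":0,"ay":0,"az":0},{"x":0,"y":0,"z":-0.14,"ax":0,"ay":0,"az":0},{"x":0,"y":0,"z":-0.22,"ax":0,"ay":0,"az":0},{"x":0,"y":0,"z":-0.3,"ax":0,"ay":0,"az":0},{"x":0,"y":0,"z":-0.32,"ax":0,"ay":0,"az":0},{"x":0,"y":0,"z":-0.6,"ax":0,"ay":0,"az":0},{"x":-0.2,"y":-0.3,"z":-0.6,"ax":0,"ay":0,"az":0},{"x":-0.2,"y":-0.3,"z":-0.6,"ax":0,"ay":0,"az":0}]}}

```text
t: 27.48
tcp_pos: [492.5, -83.7, 400.4]
tool_rot: [2.42, 1.997, 0.004]
ft_force: [1.1, -0.6, 0.4]
finger_gap: 0.005
```

Run:
```python
from m import *
import pickle
measure(); measure()
c6=pickle.load(open("c6.pkl","rb")); cs={}
for n in("scene","side"):
    S=[camera(n) for _ in range(4)]; c=S[0]; I=np.mean([s["pixels"] for s in S],0).astype(np.float32); cs[n]=c
    w=np.median([world(s) for s in S],0); r=np.hypot(w[...,0]-601,w[...,1]-82)
    m=(r>11)&(r<22)&(w[...,2]>165)&(w[...,2]<200); print(n,"disc top pts",m.sum(),np.histogram(w[m][:,2],bins=np.arange(165,201,3))[0])
    for z in range(202,160,-2):
        d=np.array(c["origin"][:2])-[600,81.5]; d/=np.linalg.norm(d)
        u,v=proj(c,np.r_[np.array([600,81.5])+31*d,z]); us=np.arange(int(u)-8,int(u)+9,dtype=np.float32)[None]
        s=lambda A:cv2.remap(A.mean(-1).astype(np.float32),us,np.full_like(us,v),cv2.INTER_LINEAR).mean().round(1)
        print(z,s(c6[n]["pixels"]),s(I),end=" | ")
    print()
pickle.dump(cs,open("c9.pkl","wb"))
```

```text
27.57 {'pist_scene': (0, None), 'rodtop_scene': np.float64(348.8), 'disctop_scene': (1, np.float64(224.8)), 'pist_side': (0, None), 'rodtop_side': np.float64(350.2), 'disctop_side': (0, None), 'pad': array([581.1, -46.4, 304.3])} tcp [492.  -83.8 400.5] f [ 0.4 -0.   1.1]
27.68 {'pist_scene': (0, None), 'rodtop_scene': np.float64(349.1), 'disctop_scene': (0, None), 'pist_side': (0, None), 'rodtop_side': np.float64(350.9), 'disctop_side': (0, None), 'pad': array([581.1, -45.7, 304.3])} tcp [494.3 -83.1 399.5] f [-0.2  0.1  0.2]
scene disc top pts 7 [0 0 0 0 0 6 1 0 0 0 0]
202 137.3 157.3 | 200 128.0 151.5 | 198 126.9 149.6 | 196 126.1 146.8 | 194 125.8 145.6 | 192 125.8 145.3 | 190 126.1 145.0 | 188 126.0 143.4 | 186 125.6 140.3 | 184 125.1 135.4 | 182 125.9 129.5 | 180 126.0 127.3 | 178 125.8 127.1 | 176 126.2 127.0 | 174 126.9 127.8 | 172 128.3 129.4 | 170 130.7 132.0 | 168 135.0 136.2 | 166 138.2 139.4 | 164 140.2 141.6 | 162 142.8 143.8 | 
side disc top pts 16 [ 0  0  0  0  0  4 12  0  0  0  0]
202 90.5 108.4 | 200 90.6 106.1 | 198 90.7 103.9 | 196 90.6 102.3 | 194 89.9 101.3 | 192 89.0 100.5 | 190 89.2 98.6 | 188 89.4 96.1 | 186 91.8 94.4 | 184 91.9 92.0 | 182 92.2 91.7 | 180 92.3 91.9 | 178 92.5 92.4 | 176 93.7 92.9 | 174 95.2 93.9 | 172 97.9 97.3 | 170 99.8 99.8 | 168 100.4 100.9 | 166 100.8 101.5 | 164 101.1 101.7 | 162 101.5 101.4 |
```

Run:
```python
from m import *
T=tool(-.19,0); plan([((577.5,-48.3,400),T),((577.5,-48.3,327),T),((577.5,-48.3,302),T)])
```

```text
now 28.07 [494.7 -82.9 399.6] f [-0.8 -0.1  0.1] gap 0.0
d [ 0.199  0.299 -0.   ] a [ 0.001  0.    -0.   ]
d [0.199 0.298 0.292] a [ 0.001  0.    -0.   ]
d [0.199 0.298 0.392] a [ 0.001  0.    -0.   ]
```

Emit:
{"name": "drive_tool", "arguments": {"deltas": [{"x":0.1,"y":0.15,"z":0,"ax":0,"ay":0,"az":0},{"x":0.2,"y":0.3,"z":0,"ax":0,"ay":0,"az":0},{"x":0.2,"y":0.3,"z":0.15,"ax":0,"ay":0,"az":0},{"x":0.2,"y":0.3,"z":0.29,"ax":0,"ay":0,"az":0},{"x":0.2,"y":0.3,"z":0.32,"ax":0,"ay":0,"az":0},{"x":0.2,"y":0.3,"z":0.36,"ax":0,"ay":0,"az":0},{"x":0.2,"y":0.3,"z":0.36,"ax":0,"ay":0,"az":0}]}}

```text
t: 28.95
tcp_pos: [578.1, -48.4, 311.1]
tool_rot: [2.42, 1.997, 0.006]
ft_force: [-1.3, 1.0, 1.3]
finger_gap: -0.001
```

Emit:
{"name": "drive_tool", "arguments": {"deltas": [{"x":0,"y":0,"z":0.016,"ax":0,"ay":0,"az":0},{"x":0,"y":0,"z":0.016,"ax":0,"ay":0,"az":0}]}}

```text
t: 29.2
tcp_pos: [578.2, -48.7, 306.9]
tool_rot: [2.419, 1.996, 0.005]
ft_force: [1.1, -0.7, 2.1]
finger_gap: -0.003
```

Emit:
{"name": "drive_tool", "arguments": {"deltas": [{"x":0,"y":0,"z":0.012,"ax":0,"ay":0,"az":0},{"x":0,"y":0,"z":0.012,"ax":0,"ay":0,"az":0}]}}

```text
t: 29.45
tcp_pos: [577.9, -48.5, 303.3]
tool_rot: [2.42, 1.997, 0.004]
ft_force: [0.0, -0.8, 1.9]
finger_gap: -0.002
```

Emit:
{"name": "drive_tool", "arguments": {"deltas": [{"x":0,"y":0,"z":0.012,"ax":0,"ay":0,"az":0},{"x":0,"y":0,"z":0.012,"ax":0,"ay":0,"az":0}]}}

```text
t: 29.7
tcp_pos: [577.8, -48.4, 300.1]
tool_rot: [2.42, 1.998, 0.004]
ft_force: [1.2, -0.9, 1.4]
finger_gap: 0.0
```

```bash
python3 -c "
from m import *
measure(); measure()"
```

```text
29.8 {'pist_scene': (0, None), 'rodtop_scene': np.float64(349.2), 'disctop_scene': (1, np.float64(222.3)), 'pist_side': (1, np.float64(181.7)), 'rodtop_side': np.float64(350.5), 'disctop_side': (1, np.float64(215.3)), 'pad': array([586.9, -42.4, 286.1])} tcp [577.8 -48.3 300.3] f [ 0.6 -0.7  1.2]
29.9 {'pist_scene': (0, None), 'rodtop_scene': np.float64(349.0), 'disctop_scene': (1, np.float64(225.0)), 'pist_side': (0, None), 'rodtop_side': np.float64(350.7), 'disctop_side': (1, np.float64(211.8)), 'pad': array([587.5, -42.3, 286. ])} tcp [577.8 -48.4 300.4] f [ 0.7 -0.9  2. ]
```

Emit:
{"name": "drive_tool", "arguments": {"deltas": [{"x":0,"y":0,"z":0.008,"ax":0,"ay":0,"az":0},{"x":0,"y":0,"z":0.008,"ax":0,"ay":0,"az":0}]}}

```text
t: 30.15
tcp_pos: [577.8, -48.5, 298.2]
tool_rot: [2.42, 1.998, 0.003]
ft_force: [-0.0, -1.0, 2.3]
finger_gap: 0.0
```

Emit:
{"name": "drive_tool", "arguments": {"deltas": [{"x":0,"y":0,"z":0.008,"ax":0,"ay":0,"az":0},{"x":0,"y":0,"z":0.008,"ax":0,"ay":0,"az":0}]}}

```text
t: 30.4
tcp_pos: [577.8, -48.5, 296.3]
tool_rot: [2.42, 1.997, 0.003]
ft_force: [-0.6, -1.5, 3.2]
finger_gap: -0.0
```

Emit:
{"name": "drive_tool", "arguments": {"deltas": [{"x":0,"y":0,"z":0.005,"ax":0,"ay":0,"az":0},{"x":0,"y":0,"z":0.005,"ax":0,"ay":0,"az":0}]}}

```text
t: 30.65
tcp_pos: [577.8, -48.6, 295.2]
tool_rot: [2.42, 1.997, 0.004]
ft_force: [-0.1, -1.5, 3.3]
finger_gap: 0.003
```

Emit:
{"name": "drive_tool", "arguments": {"deltas": [{"x":0,"y":0,"z":0.005,"ax":0,"ay":0,"az":0},{"x":0,"y":0,"z":0.005,"ax":0,"ay":0,"az":0}]}}

```text
t: 30.9
tcp_pos: [577.8, -48.6, 294.0]
tool_rot: [2.42, 1.997, 0.004]
ft_force: [-0.7, -2.8, 1.8]
finger_gap: -0.003
```

```bash
python3 -c "
from m import *
measure(); measure()"
```

```text
31.0 {'pist_scene': (0, None), 'rodtop_scene': np.float64(349.4), 'disctop_scene': (0, None), 'pist_side': (1, np.float64(185.1)), 'rodtop_side': np.float64(351.0), 'disctop_side': (0, None), 'pad': array([586.9, -42.1, 282.4])} tcp [577.8 -48.5 294. ] f [-0.2 -2.   4. ]
31.1 {'pist_scene': (0, None), 'rodtop_scene': np.float64(349.5), 'disctop_scene': (0, None), 'pist_side': (0, None), 'rodtop_side': np.float64(349.3), 'disctop_side': (0, None), 'pad': array([586.7, -42. , 282.5])} tcp [577.8 -48.5 294. ] f [-2.1 -2.3  3.6]
```

Emit:
{"name": "drive_tool", "arguments": {"deltas": [{"x":0,"y":0,"z":0.006,"ax":0,"ay":0,"az":0},{"x":0,"y":0,"z":0.006,"ax":0,"ay":0,"az":0}]}}

```text
t: 31.35
tcp_pos: [577.9, -48.6, 292.4]
tool_rot: [2.42, 1.997, 0.004]
ft_force: [-0.4, -2.2, 4.4]
finger_gap: -0.001
```

Emit:
{"name": "drive_tool", "arguments": {"deltas": [{"x":0,"y":0,"z":0.006,"ax":0,"ay":0,"az":0},{"x":0,"y":0,"z":0.006,"ax":0,"ay":0,"az":0}]}}

```text
t: 31.6
tcp_pos: [577.9, -48.7, 291.2]
tool_rot: [2.42, 1.997, 0.004]
ft_force: [-1.7, -3.2, 6.1]
finger_gap: -0.003
```

```bash
python3 -c "
from m import *
measure(); measure()"
```

```text
31.7 {'pist_scene': (0, None), 'rodtop_scene': np.float64(349.3), 'disctop_scene': (0, None), 'pist_side': (0, None), 'rodtop_side': np.float64(350.2), 'disctop_side': (0, None), 'pad': array([586.5, -42. , 282.9])} tcp [577.8 -48.7 291.2] f [-1.2 -3.2  5.9]
31.8 {'pist_scene': (0, None), 'rodtop_scene': np.float64(349.0), 'disctop_scene': (1, np.float64(208.7)), 'pist_side': (0, None), 'rodtop_side': np.float64(349.0), 'disctop_side': (0, None), 'pad': array([586.8, -41.5, 281.5])} tcp [577.8 -48.7 291.3] f [-1.6 -2.8  5.6]
```

Emit:
{"name": "drive_tool", "arguments": {"deltas": [{"x":0,"y":0,"z":0.006,"ax":0,"ay":0,"az":0},{"x":0,"y":0,"z":0.006,"ax":0,"ay":0,"az":0}]}}

```text
t: 32.05
tcp_pos: [577.8, -48.8, 289.8]
tool_rot: [2.42, 1.997, 0.004]
ft_force: [-2.2, -3.9, 7.0]
finger_gap: 0.003
```

```bash
python3 -c "
from m import *
measure(); measure(); measure()"
```

```text
32.15 {'pist_scene': (0, None), 'rodtop_scene': np.float64(349.1), 'disctop_scene': (1, np.float64(228.7)), 'pist_side': (1, np.float64(180.7)), 'rodtop_side': np.float64(350.5), 'disctop_side': (0, None), 'pad': array([586.6, -41.8, 281.2])} tcp [577.9 -48.8 289.8] f [-1.2 -2.8  6.3]
32.25 {'pist_scene': (0, None), 'rodtop_scene': np.float64(347.9), 'disctop_scene': (2, np.float64(225.9)), 'pist_side': (0, None), 'rodtop_side': np.float64(350.3), 'disctop_side': (0, None), 'pad': array([586.8, -41.8, 282.1])} tcp [577.8 -48.8 289.9] f [-2.  -4.6  6.4]
32.35 {'pist_scene': (0, None), 'rodtop_scene': np.float64(349.0), 'disctop_scene': (2, np.float64(213.5)), 'pist_side': (1, np.float64(175.4)), 'rodtop_side': np.float64(349.7), 'disctop_side': (0, None), 'pad': array([586.6, -41.7, 282. ])} tcp [577.8 -48.8 289.9] f [-1.9 -4.1  6.4]
```

Emit:
{"name": "drive_tool", "arguments": {"deltas": [{"x":0,"y":0,"z":-0.06,"ax":0,"ay":0,"az":0},{"x":0,"y":0,"z":-0.12,"ax":0,"ay":0,"az":0},{"x":0,"y":0,"z":-0.25,"ax":0,"ay":0,"az":0},{"x":0,"y":0,"z":-0.45,"ax":0,"ay":0,"az":0},{"x":-0.2,"y":-0.3,"z":-0.45,"ax":0,"ay":0,"az":0},{"x":-0.3,"y":-0.4,"z":-0.45,"ax":0,"ay":0,"az":0},{"x":-0.3,"y":-0.4,"z":-0.45,"ax":0,"ay":0,"az":0},{"x":-0.3,"y":-0.4,"z":-0.45,"ax":0,"ay":0,"az":0}]}}

```text
t: 33.35
tcp_pos: [465.4, -102.7, 402.0]
tool_rot: [2.42, 1.997, 0.006]
ft_force: [0.6, 0.2, 0.1]
finger_gap: 0.001
```

Run:
```python
from m import *
import pickle, subprocess
measure(); measure()
c6=pickle.load(open("c6.pkl","rb")); P=[]
for n in("scene","side"):
    S=[camera(n) for _ in range(3)]; c=S[0]; w=np.median([world(s) for s in S],0); m=c["z_map"]>0
    P.append(np.c_[w[m],c["pixels"][m]]); I=np.mean([s["pixels"] for s in S],0)
    r=np.hypot(w[...,0]-601,w[...,1]-82); k=(r>11)&(r<22)&(w[...,2]>165)&(w[...,2]<200); print(n,"disc top",k.sum(),np.median(w[k][:,2]) if k.sum() else "")
    for z in (174,172,170,168,166,164):
        d=np.array(c["origin"][:2])-[600,81.5]; d/=np.linalg.norm(d)
        u,v=proj(c,np.r_[np.array([600,81.5])+31*d,z]); us=np.arange(int(u)-8,int(u)+9,dtype=np.float32)[None]
        s=lambda A:cv2.remap((A[...,2]-A[...,0].astype(np.float32)).astype(np.float32),us,np.full_like(us,v),cv2.INTER_LINEAR).mean().round(1)
        print(z,s(c6[n]["pixels"].astype(np.float32)),s(I.astype(np.float32)),end=" | ")
    print()
    if n=="scene": cv2.imwrite("pics/final.png",c["pixels"])
np.save("P.npy",np.vstack(P)); import fit
print("bowl",fit.circ(601,81,85,50,58,71)); print(subprocess.run(["python3","fit.py"],capture_output=True,text=True).stdout)
```

```text
33.45 {'pist_scene': (0, None), 'rodtop_scene': np.float64(348.7), 'disctop_scene': (2, np.float64(220.1)), 'pist_side': (0, None), 'rodtop_side': np.float64(349.7), 'disctop_side': (0, None), 'pad': array([580.8, -46.4, 304.2])} tcp [ 466.1 -102.5  401.3] f [-0.6 -0.1  0.7]
33.55 {'pist_scene': (0, None), 'rodtop_scene': np.float64(348.5), 'disctop_scene': (0, None), 'pist_side': (1, np.float64(181.5)), 'rodtop_side': np.float64(350.2), 'disctop_side': (1, np.float64(209.3)), 'pad': array([581.1, -45.7, 304.2])} tcp [ 466.  -102.5  401. ] f [ 0.4 -0.3 -0.1]
scene disc top 6 181.34550931475286
174 5.4 5.5 | 172 7.9 8.0 | 170 12.0 11.8 | 168 18.0 17.9 | 166 22.5 22.7 | 164 25.7 26.2 | 
side disc top 16 183.59634710642086
174 11.0 11.1 | 172 15.9 16.1 | 170 20.0 20.1 | 168 22.7 22.5 | 166 23.8 23.5 | 164 23.8 23.6 | 
bowl (array([601.6,  79.7]), 387, 2.1)
bowl (array([ 450., -270.]), 0, nan)
mortar (array([448. , 290.6]), 1511, 4.2)
jar ((588.5020751953125, -62.98048782348633), 29.557910919189453) [590.17729206 -62.08146819] 422
tin ((713.5262451171875, 33.95332336425781), 31.909757614135742) [715.02188149  36.36139242] 643
upr [626.1077549  203.78508394 351.45363738] [607.33153091 185.83064729 346.04422693] [638.63819185 218.67426686 355.82874556] 232
cart (array([596.3,  79.1]), 863, 1.5)
rod [604.76428305  83.58150651 328.0738765 ] [[590.97232774  78.73327067 312.62766366]
 [611.6029949   88.03771863 350.92249958]] 157
pad [584.54173822 -42.01844088 303.04038996] [[559.64901296 -66.53822978 292.98630588]
 [601.98051356 -15.41022412 310.07020562]] 513
[32. 33. 35.]
```

View pics/final.png

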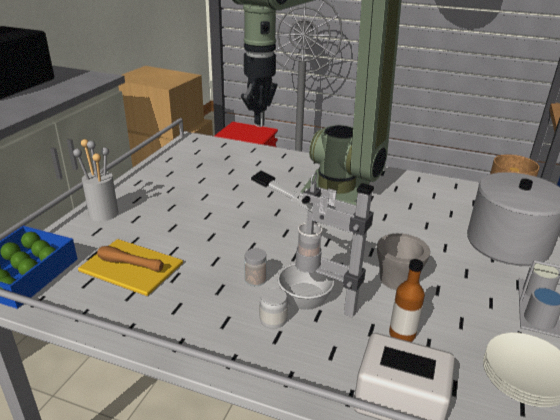

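The final view shows the bowl centred under the nozzle (307,283), the lever back up, and jar, tin, mortar and bottle in place. The paste edge has not moved at all and the disc reads 0–1.5 mm above the piston, so contact is not proven. I'll repeat the partial stroke, watching both the force and the paste edge.

```bash
cat > pe.py <<'E'
from h import *
import pickle
def edge(c,I):
    "height of the paste's upper edge on the front wall: half level of the red-blue profile"
    d=np.array(c["origin"][:2])-[600,81.5]; d/=np.linalg.norm(d); zs=np.arange(186,156,-.5); A=(I[...,2]-I[...,0]).astype(np.float32); o=[]
    for z in zs:
        u,v=proj(c,np.r_[np.array([600,81.5])+31*d,z]); us=np.arange(int(u)-8,int(u)+9,dtype=np.float32)[None]
        o.append(cv2.remap(A,us,np.full_like(us,v),cv2.INTER_LINEAR).mean())
    o=np.array(o); h=(np.median(o[:10])+np.median(o[-10:]))/2; return round(float(np.interp(h,np.maximum.accumulate(o),zs)),2)
def look(k=2):
    out={}; F=[]
    for n in("scene","side"):
        S=[]
        for _ in range(k): S.append(camera(n)); F.append(sense()["ft_force"])
        c=S[0]; out[n]=edge(c,np.mean([s["pixels"] for s in S],0))
        w=np.median([world(s) for s in S],0); r=np.hypot(w[...,0]-601,w[...,1]-82); m=(r<11)&(w[...,2]>315)
        out["rod_"+n]=np.sort(w[m][:,2])[-12:-2].mean().round(1)
    s=sense(); print(round(s["t"],2),out,"tcpz",s["tcp_pos"][2].round(1),"f",np.mean(F,0).round(1))
if __name__=="__main__":
    for f in("c5.pkl","c6.pkl","c9.pkl"):
        try: print(f,[edge(c,c["pixels"].astype(np.float32)) for c in pickle.load(open(f,"rb")).values()])
        except Exception as e: print(f,e)
    look(3)
    T=tool(-.19,0); plan([((577.5,-48.3,400),T),((577.5,-48.3,327),T),((577.8,-48.5,294),T)])
E
python3 pe.py
```

```text
c5.pkl [168.82, 172.57]
c6.pkl [168.88, 172.73]
c9.pkl [169.04, 172.84]
34.15 {'scene': 168.87, 'rod_scene': np.float64(348.7), 'side': 172.79, 'rod_side': np.float64(349.7)} tcpz 401.5 f [-0.2  0.2 -0.2]
now 34.15 [ 465.  -103.   401.5] f [-0.8  0.2 -1.1] gap -0.0
d [0.3   0.4   0.008] a [ 0.001  0.    -0.   ]
d [0.3   0.399 0.3  ] a [ 0.001  0.    -0.   ]
d [0.3   0.4   0.432] a [ 0.001  0.    -0.   ]
```

Emit:
{"name": "drive_tool", "arguments": {"deltas": [{"x":0.15,"y":0.2,"z":0,"ax":0,"ay":0,"az":0},{"x":0.3,"y":0.4,"z":0,"ax":0,"ay":0,"az":0},{"x":0.3,"y":0.4,"z":0.15,"ax":0,"ay":0,"az":0},{"x":0.3,"y":0.4,"z":0.29,"ax":0,"ay":0,"az":0},{"x":0.3,"y":0.4,"z":0.34,"ax":0,"ay":0,"az":0},{"x":0.3,"y":0.4,"z":0.39,"ax":0,"ay":0,"az":0},{"x":0.3,"y":0.4,"z":0.43,"ax":0,"ay":0,"az":0},{"x":0.3,"y":0.4,"z":0.43,"ax":0,"ay":0,"az":0}]}}

```text
t: 35.15
tcp_pos: [578.1, -48.7, 294.8]
tool_rot: [2.419, 1.996, 0.005]
ft_force: [-0.7, -1.7, 2.6]
finger_gap: -0.003
```

Emit:
{"name": "drive_tool", "arguments": {"deltas": [{"x":0,"y":0,"z":0.008,"ax":0,"ay":0,"az":0},{"x":0,"y":0,"z":0.016,"ax":0,"ay":0,"az":0},{"x":0,"y":0,"z":0.016,"ax":0,"ay":0,"az":0}]}}

```text
t: 35.52
tcp_pos: [578.1, -49.0, 291.1]
tool_rot: [2.419, 1.996, 0.004]
ft_force: [-1.2, -3.9, 4.8]
finger_gap: -0.004
```

```bash
python3 -c "
from pe import *
look()"
```

```text
35.73 {'scene': 168.83, 'rod_scene': np.float64(349.0), 'side': 172.81, 'rod_side': np.float64(350.5)} tcpz 291.2 f [-1.1 -3.3  5.4]
```

Emit:
{"name": "drive_tool", "arguments": {"deltas": [{"x":0,"y":0,"z":0.006,"ax":0,"ay":0,"az":0},{"x":0,"y":0,"z":0.006,"ax":0,"ay":0,"az":0}]}}

```text
t: 35.98
tcp_pos: [578.1, -49.1, 289.9]
tool_rot: [2.419, 1.996, 0.004]
ft_force: [-1.7, -3.2, 5.8]
finger_gap: 0.0
```

```bash
python3 -c "
from pe import *
look()"
```

```text
36.17 {'scene': 168.85, 'rod_scene': np.float64(348.4), 'side': 172.76, 'rod_side': np.float64(350.2)} tcpz 289.9 f [-1.3 -3.2  5.8]
```

Emit:
{"name": "drive_tool", "arguments": {"deltas": [{"x":0,"y":0,"z":0.006,"ax":0,"ay":0,"az":0},{"x":0,"y":0,"z":0.006,"ax":0,"ay":0,"az":0}]}}

```text
t: 36.42
tcp_pos: [578.1, -49.2, 288.4]
tool_rot: [2.418, 1.996, 0.004]
ft_force: [-1.1, -3.6, 6.9]
finger_gap: 0.001
```

```bash
python3 -c "
from pe import *
look()"
```

```text
36.62 {'scene': 168.82, 'rod_scene': np.float64(347.7), 'side': 172.74, 'rod_side': np.float64(350.1)} tcpz 288.5 f [-0.8 -3.5  6.7]
```

Emit:
{"name": "drive_tool", "arguments": {"deltas": [{"x":0,"y":0,"z":0.006,"ax":0,"ay":0,"az":0},{"x":0,"y":0,"z":0.006,"ax":0,"ay":0,"az":0}]}}

```text
t: 36.88
tcp_pos: [578.1, -49.2, 287.0]
tool_rot: [2.418, 1.996, 0.004]
ft_force: [-0.7, -4.5, 6.0]
finger_gap: -0.0
```

```bash
python3 -c "
from pe import *
look()"
```

```text
37.08 {'scene': 168.78, 'rod_scene': np.float64(347.8), 'side': 172.99, 'rod_side': np.float64(349.6)} tcpz 287.0 f [-1.4 -4.2  6.3]
```

Emit:
{"name": "drive_tool", "arguments": {"deltas": [{"x":0,"y":0,"z":0.007,"ax":0,"ay":0,"az":0},{"x":0,"y":0,"z":0.007,"ax":0,"ay":0,"az":0}]}}

```text
t: 37.33
tcp_pos: [578.0, -49.3, 285.3]
tool_rot: [2.418, 1.996, 0.004]
ft_force: [-1.1, -4.0, 7.3]
finger_gap: -0.001
```

```bash
python3 -c "
from pe import *
look()"
```

```text
37.52 {'scene': 168.83, 'rod_scene': np.float64(347.6), 'side': 172.89, 'rod_side': np.float64(349.6)} tcpz 285.3 f [-2.  -3.9  6.9]
```

Emit:
{"name": "drive_tool", "arguments": {"deltas": [{"x":0,"y":0,"z":0.007,"ax":0,"ay":0,"az":0},{"x":0,"y":0,"z":0.007,"ax":0,"ay":0,"az":0}]}}

```text
t: 37.78
tcp_pos: [578.1, -49.3, 283.7]
tool_rot: [2.418, 1.996, 0.004]
ft_force: [-1.9, -4.3, 8.0]
finger_gap: 0.0
```

```bash
python3 -c "
from pe import *
look(3)"
```

```text
38.08 {'scene': 168.87, 'rod_scene': np.float64(346.8), 'side': 172.83, 'rod_side': np.float64(349.1)} tcpz 283.8 f [-2.3 -4.4  7.6]
```

Force has now risen to 7.6 N, against 5.3 N when driving freely at a deeper lever angle, and the rod has travelled about 52 mm for a measured gap of 49–51 mm. The disc is bearing on the piston, so I'll release the lever.

Emit:
{"name": "drive_tool", "arguments": {"deltas": [{"x":0,"y":0,"z":-0.06,"ax":0,"ay":0,"az":0},{"x":0,"y":0,"z":-0.12,"ax":0,"ay":0,"az":0},{"x":0,"y":0,"z":-0.25,"ax":0,"ay":0,"az":0},{"x":0,"y":0,"z":-0.45,"ax":0,"ay":0,"az":0},{"x":-0.2,"y":-0.3,"z":-0.45,"ax":0,"ay":0,"az":0},{"x":-0.3,"y":-0.4,"z":-0.45,"ax":0,"ay":0,"az":0},{"x":-0.3,"y":-0.4,"z":-0.45,"ax":0,"ay":0,"az":0},{"x":-0.3,"y":-0.4,"z":-0.45,"ax":0,"ay":0,"az":0}]}}

```text
t: 39.08
tcp_pos: [465.5, -102.7, 395.0]
tool_rot: [2.42, 1.997, 0.006]
ft_force: [0.0, -0.4, 0.3]
finger_gap: 0.001
```

Run:
```python
from pe import *
from m import measure
look(3); measure()
for n in("scene","side"):
    S=[camera(n) for _ in range(3)]; w=np.median([world(s) for s in S],0)
    r=np.hypot(w[...,0]-601,w[...,1]-82); k=(r>11)&(r<22)&(w[...,2]>165)&(w[...,2]<200); print(n,"disc top",k.sum(),np.median(w[k][:,2]) if k.sum() else "")
```

```text
39.38 {'scene': 168.79, 'rod_scene': np.float64(347.0), 'side': 172.9, 'rod_side': np.float64(349.9)} tcpz 394.0 f [ 0.4 -0.1  0.1]
39.48 {'pist_scene': (0, None), 'rodtop_scene': np.float64(347.0), 'disctop_scene': (0, None), 'pist_side': (0, None), 'rodtop_side': np.float64(350.0), 'disctop_side': (0, None), 'pad': array([580.8, -46.3, 304.3])} tcp [ 465.5 -102.7  394.1] f [ 0.   0.3 -0.1]
scene disc top 3 178.8960615425599
side disc top 16 182.41259988165126
```

```bash
python3 -c "
from cell import finish_job
print(finish_job())"
```

```text
the job is handed in; nothing more can be done
None
```

The bowl is under the nozzle and the disc of the push rod is, by my measurements, resting on the piston. The job was handed in at about 40 s of the 72 s allowed.

**Bowl:** I gripped it by the rim, carried it into the bay and released it. It stands flat, about 2–3 mm off the estimated axis. On release the gripper met about 8 N sideways, cause not identified, and I backed off.

**Pumping:** I made five full strokes of about 10 mm each. After that I made two short partial strokes, the first stopped with contact unproven, to close the last 1–2 mm under force control.

**Last checks:**
- **Disc and piston:** The disc's underside is at about 177 mm (174 mm from the few scene-camera points), and I measured the piston top at 177 mm before it was covered. The rod travelled about 52 mm, against a starting gap of 49–51 mm.
- **Paste:** The paste's upper edge did not move within 0.2 mm.
- **Surroundings:** The lever is back up and the arm is clear. The jar, tin and mortar have not moved by measurement, and the bottle, board and pestle look unchanged.

**Where the checks disagreed:**
- **Cameras:** The two cameras differ by 2–3 mm in height.
- **Contact force:** It rose only to 7.6 N, from 5.3 N driving freely. It never showed the sharp step towards 14 N. Contact is therefore judged from the force and height together, good to about 1–2 mm.

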